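# Kick-start ratchet wheel onto its splined shaft, held down against the spring

### The job

The engine lies on its side with the clutch cover off: lift the plastic cap off the kick-start shaft and set it down on the bench, clear of the engine. Then put the ratchet wheel over the shaft, dog teeth upward as it lies now, turn it until its splines mesh without forcing it, and slide it down and press it fully home against the spring. Finish while still holding the wheel pressed home, without letting go, so that I can slip the circlip in above it; leave the other parts and tools where they are.

Things in the scene. Friction and masses are not known exactly. Their poses are not given: they have to be found in the camera images.
- cap_center (a point): (All sizes in mm.) Black plastic cap, an upturned round cup slipped loosely over the end of the kick-start shaft. Outside diameter 36, height 42, inside diameter 29, closed top 4 thick, 30 g. The point is on its axis half-way up; z up to its closed end. On the shaft its rim stands 128 above the bench; the shaft reaches 38 up inside it, so lift it more than 38 to come free.
- wheel_center (a point): Steel ratchet wheel lying flat: thick ring, outside diameter 42, 26 high (round body 22 high, ten sloping saw teeth on its upper face), about 170 g. Bore with 6 straight splines, minor diameter 22, major 28.4: its 6 slots, 8.0 wide, full height, are centred at 0, 60, 120 .. degrees from this point's x axis. The point is on its axis 13 above its underside; z up.
- shaft_end (a point): Centre of the top end face of the upright kick-start shaft, 166 above the bench; z up along the shaft. The shaft is held fast in the engine and does not turn. Its end is a plain round nose, diameter 20.4, 16 long, its tip chamfered over 5. When the wheel is fully home the nose stands 24 above the wheel's top.
- spline_top (a point): Point on the shaft's axis, 150 above the bench, level with the square upper ends of its 6 straight splines: outside diameter 26, 6.5 wide, centred at 0, 60, 120 .. degrees from this point's x axis, running down past the spring cup. An unmeshed wheel rests on them; meshed (within 3.5 degrees) it slides down freely to the spring cup. Fully home, the wheel's point is 21 below this one.
- spring_cup (a joint): Cupped steel washer, diameter 40, on a coil spring around the shaft: how far it is pushed down, in m. 0 at rest (its top face 125 above the bench, 25 below the spline ends); 0.009 at its solid stop, where the wheel on it is fully home. The spring pushes up with about 4 N at first and 12 N at the stop, and lifts the wheel again when let go.
- engine: Small motorcycle engine on its side, fixed. Origin on the kick-start shaft's axis at bench level; z up; y to the cylinder head. Open case: x -115 to 60, y -52 to 275, rim 115 high, inner floor 85 high, rim at least 42 from the shaft's axis. Finned cylinder on to y = 432, its spark plug to 158 high. Clutch: diameter 104, top 139 high, at x -45, y 120; its gear diameter 129, top 98 high.
- kick_gear: Kick gear, not to be touched: flat steel spur gear with many teeth round its edge, diameter 67, 11 thick with a hub 18 high, plain round bore. Origin under its centre.
- bearing: Ball bearing, not to be touched: ring of diameter 52, bore 25, height 15. Origin under its centre.
- pliers: Circlip pliers with black handles, not to be touched: 160 long, 54 wide, 12 high, lying flat. Origin at the pivot; x points to the jaws (50 ahead), handles reach 110 behind.
- tin: Round grease tin with its lid on, not to be touched: diameter 69, height 52. Origin under its centre.
Not all that is in view belongs to the job. There is more than one size of the part that bears cap_center; the job needs the smallest.

How it is judged:
By the outcome, as a careful person would: the job done as asked, in the order asked, and still so for the second after the job is handed in, while the arm keeps its last pose, push and grip.
It also fails if it takes over 72 s, if anything falls off the work surface, if the arm or the gripper's body presses on something with over 40 N, if the wrist force passes 120 N, or if a joint passes its speed limit or range.

### The arm

A 7-joint arm with a two-finger parallel gripper is mounted at the origin on the work surface. World frame = base frame: x ahead of the robot, y to its left, z up, the work surface at z = 0. Lengths are in m, angles in rad, forces in N, time in s.
With the tool pointing down it reaches from about 0.35 to 0.9 m from the base axis. Payload 8.1 kg.
Tool frame: the origin (TCP) lies midway between the tips of the shut fingers; the grasp point (between the pads) lies 19 mm behind it; z points along the fingers, y is the direction in which the jaws open and shut (so a half turn about z gives the same grasp; the last joint's range is limited). The gripper opens to 92 mm and grips with 3 to 60 N. Pads are 19 mm wide; open, the fingers measure 130 mm over their backs; the gripper's body (75 mm by 190 mm) begins 47 mm behind the grasp point.
Start: joints at [1.019, 0.434, 0.025, 1.573, -0.012, 1.134, -0.075], TCP at [0.271, -0.563, 0.202] pointing down, gripper open.
Joint ranges: [-2.62, 2.62], [-0.44, 2.09], [-1.27, 1.32], [0.08, 2.57], [-1.32, 4.46], [0.12, 2], [-2.74, 2.74]. Speed limits (rad/s): [2.22, 2.22, 3.01, 3.01, 3.14, 3.14, 3.14].

### API

Orientations are given as a rotation vector (axis times angle).
In Python, from cell import monitor, get_image, get_calibration, workorder, look_for, masks_of gives the robot as it stands.
- The arm moves only by the shell command python3 -m crank 'ROWS' [FORCE]. ROWS is JSON, a list of rows, each a list of 3 entries, a list of its own where there are three numbers: the shift along the tool's x, y, z in cm, then the turn about the tool's z in degrees, then the closure in counts, from 0 (fully open) to 255 (shut). A call has 1 to 5 rows; each row shifts and turns the commanded pose from where the row before left it, along the tool's axes as they then stand; what a row does not reach is not made up. A row lasts 1/10 s, in which the tool goes at most 50 mm and 8.59 degrees, less where a joint would pass 70% of its speed; a pose out of reach is approached as far as the arm can. A call with a gripper value outside its range is refused whole. The fingers move at their own pace and stop on an object; FORCE is the grip in N (left out, the last holds). Time passes only in rows, so rows that do not move let the fingers close. It gives the time, the measured TCP pose, the force and the opening at its end, in the units of the state.
- monitor.observe(): the state, without advancing time (a new reading comes with each control period).
- get_image(name): name is "scene" or "top" or "wrist"; returns (picture, depth): 420x560x3 uint8, red, green, blue; 420x560 float32, m along the optical axis (not along the pixel's ray), 0 where there is no reading.
- get_calibration(name): a dict with "fx", "fy", "cx", "cy" (pixels), "D" ([k1, k2, p1, p2, k3] as OpenCV has them; the pictures are not rectified), "R" (3x3) and "t" (3): a world point X has camera coordinates R X + t. Camera axes: x right, y down, z forward; pixel columns grow to the right and rows downward; lengths in m; the calibration is good to about 2 mm. A picture is of the moment at which its call begins: read the wrist's pose just before it. get_calibration takes no time and is no camera call; for the wrist camera it gives the pose at the moment of the call.
- workorder.sign_off(): hands the job in, once; it reports no verdict.
Trained networks look in the newest picture that a camera, given by its name, has taken for a name from the list of things; names that differ only in an ending like _2 or _b are one class to them, and where a whole thing is asked for, a point or a joint stands for the part that bears it (a point fixed in the world has none). Each returns a list of dicts, best first, with "score" (0 to 1); they miss things now and then, are a little off and sometimes report something else, mostly with a low value. They report only what shows in the picture. A call takes as long as a camera call. They do not tell look-alikes from the thing itself.
- look_for(label, camera): "location" ([x, y, z] in m, in world coordinates, good to about 4 mm: the middle of the surface that is visible of it).
- masks_of(label, camera): "region" (420x560 bool, what is visible of it).
The state is a dict: "clock": time; "joints": joint angles; "dq": joint speeds; "joint_efforts": joint torques, N m; "position": TCP position; "ee_rot": TCP orientation; "force": force on the tool from outside, world axes, zero at the start; "ft_torque": the same for the moment, N m; "width": opening from 0.0 (shut) to 1.0 (fully open).
Only numpy, scipy, OpenCV 4.12 (cv2) and the standard library are available. Lean on these libraries where they do the work, as an engineer would, in place of code of your own. Each camera call takes 0.05 s, during which the arm holds its last target.

## Working session

There is one attempt and no reset: what is moved stays moved. The work goes in short steps, Python scripts to look and compute and a shell command to move; the robot and the scene stay as the last step left them, time stands still between calls to the robot, and variables do not carry over. Pictures are saved under pics/ and viewed, and the job is handed in when it is done.

```bash
ls; mkdir -p pics; python3 - <<'E'
from cell import monitor, get_image, get_calibration
import cv2, numpy as np
s=monitor.observe(); print({k:np.round(v,3).tolist() for k,v in s.items()})
for n in ["scene","top","wrist"]:
    p,d=get_image(n); cv2.imwrite(f"pics/{n}0.png",p[:,:,::-1]); np.save(f"pics/{n}0d.npy",d)
    c=get_calibration(n); print(n,{k:np.round(v,3).tolist() for k,v in c.items()})
E
```

```text
pics
{'clock': 0.0, 'joints': [1.019, 0.435, 0.025, 1.574, -0.012, 1.134, -0.075], 'dq': [-0.0, -0.0, -0.0, 0.0, 0.0, 0.0, -0.0], 'joint_efforts': [0.0, -66.786, 0.984, -31.446, -0.061, 0.043, 0.0], 'position': [0.271, -0.563, 0.201], 'ee_rot': [-3.061, -0.699, 0.001], 'force': [-0.8, 0.199, 0.189], 'ft_torque': [-0.034, -0.008, 0.028], 'width': 1.002}
scene {'fx': 459.65, 'fy': 459.65, 'cx': 281.131, 'cy': 201.225, 'D': [-0.109, 0.0, 0.0, 0.0, 0.0], 'R': [[0.068, 0.998, 0.018], [0.529, -0.02, -0.849], [-0.846, 0.068, -0.529]], 't': [0.083, -0.193, 1.332]}
top {'fx': 518.512, 'fy': 518.512, 'cx': 278.901, 'cy': 200.401, 'D': [-0.204, 0.0, 0.0, 0.0, 0.0], 'R': [[0.01, -1.0, -0.016], [-0.997, -0.009, -0.081], [0.081, 0.017, -0.997]], 't': [-0.115, 0.572, 1.233]}
wrist {'fx': 361.043, 'fy': 361.043, 'cx': 276.163, 'cy': 208.864, 'D': [-0.061, 0.0, 0.0, 0.0, 0.0], 'R': [[0.434, -0.901, -0.001], [-0.874, -0.421, 0.243], [-0.219, -0.105, -0.97]], 't': [-0.624, -0.03, 0.39]}
```

View pics/top0.png

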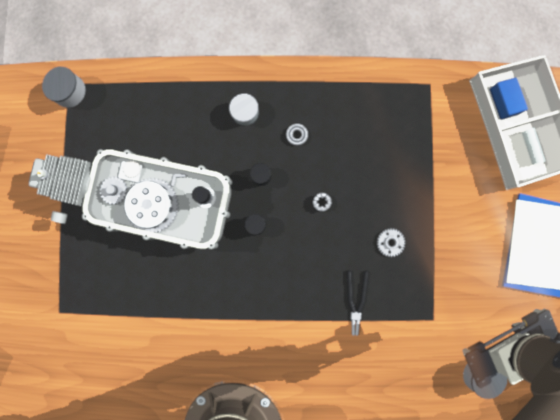

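View pics/scene0.png

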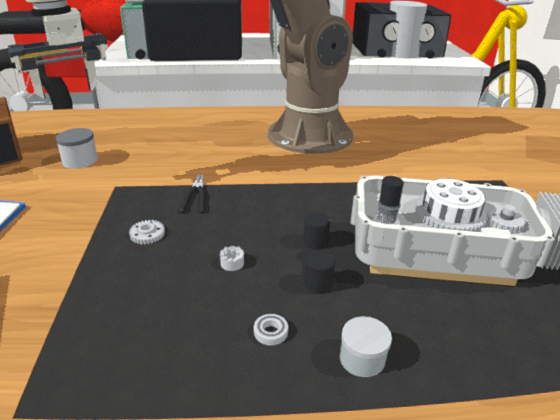

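View pics/wrist0.png

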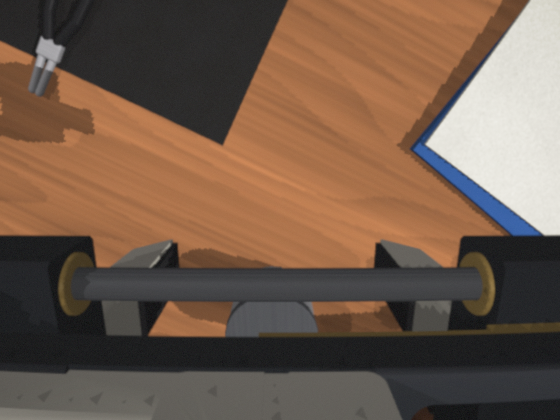

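```bash
python3 - <<'E'
from cell import *
import numpy as np
for l in ["cap_center","wheel_center","shaft_end","spline_top","spring_cup","engine","kick_gear","bearing","pliers","tin"]:
    print(l,[(round(r["score"],2),np.round(r["location"],3).tolist()) for r in look_for(l,"top")[:5]])
for l in ["cap_center","wheel_center"]:
    print(l,[(round(r["score"],2),np.round(r["location"],3).tolist()) for r in look_for(l,"scene")[:5]])
E
```

```text
cap_center [(0.87, [0.514, -0.052, 0.057]), (0.82, [0.631, -0.06, 0.056]), (0.49, [0.568, 0.056, 0.17])]
wheel_center [(0.63, [0.567, -0.213, 0.022])]
shaft_end [(0.71, [0.738, -0.146, 0.018]), (0.7, [0.792, -0.025, 0.054])]
spline_top [(0.45, [0.562, 0.046, 0.124])]
spring_cup []
engine [(0.92, [0.575, 0.206, 0.1]), (0.63, [0.57, -0.211, 0.021])]
kick_gear [(0.59, [0.478, -0.383, 0.009])]
bearing [(0.56, [0.739, -0.145, 0.014])]
pliers [(0.92, [0.336, -0.3, 0.011])]
tin [(0.62, [0.79, -0.02, 0.059])]
cap_center [(0.97, [0.584, 0.054, 0.153]), (0.97, [0.529, -0.06, 0.042]), (0.61, [0.649, -0.069, 0.045])]
wheel_center [(0.57, [0.579, -0.208, 0.019])]
```

```bash
cat > h.py <<'E'
from cell import *
import numpy as np, cv2
from scipy.spatial.transform import Rotation as Ro
def shot(n,name=None):
    c=get_calibration(n); p,d=get_image(n)
    c={k:np.array(v) for k,v in c.items()}
    c["K"]=np.array([[c["fx"],0,c["cx"]],[0,c["fy"],c["cy"]],[0,0,1.]])
    if name: cv2.imwrite(f"pics/{name}.png",p[:,:,::-1])
    return p,d,c
def cloud(d,c):
    h,w=d.shape; v,u=np.mgrid[:h,:w].astype(float)
    xy=cv2.undistortPoints(np.stack([u,v],-1).reshape(-1,1,2),c["K"],c["D"]).reshape(h,w,2)
    P=np.dstack([xy*d[...,None],d]); X=(P-c["t"])@c["R"]; X[d<=0]=np.nan
    return X
def ray_at_z(uv,c,z):
    xy=cv2.undistortPoints(np.array(uv,float).reshape(-1,1,2),c["K"],c["D"]).reshape(-1,2)
    D=np.c_[xy,np.ones(len(xy))]@c["R"]; o=-c["R"].T@c["t"]
    return o+D*((z-o[2])/D[:,2])[:,None]
def proj(X,c):
    return cv2.projectPoints(np.array(X,float).reshape(-1,1,3),cv2.Rodrigues(c["R"])[0],c["t"],c["K"],c["D"])[0].reshape(-1,2)
def to(target_xyz,yaw=None):
    """shift in tool axes (cm) and turn(deg) ; yaw = world yaw of jaw (tool y) axis"""
    s=monitor.observe(); R=Ro.from_rotvec(s["ee_rot"]).as_matrix()
    print("pos",np.round(s["position"],4),"clock",round(s["clock"],2),"shift cm",np.round(R.T@(np.array(target_xyz)-s["position"])*100,2))
    y=np.degrees(np.arctan2(R[1,1],R[0,1])); print("jaw yaw",round(y,2),"tilt",np.round(R[:,2],4))
    if yaw is not None:
        dl=(yaw-y+90)%180-90; print("turn about tool z", round(-dl,2))
def circ(P):
    A=np.c_[2*P,np.ones(len(P))]; s=np.linalg.lstsq(A,(P**2).sum(1),rcond=None)[0]; return s[:2],np.sqrt(s[2]+s[:2]@s[:2])
E
python3 - <<'E'
from h import *
for n in ["top","scene"]:
    p,d,c=shot(n); X=cloud(d,c)
    for l in ["cap_center","wheel_center"]:
        for i,r in enumerate(masks_of(l,n)):
            m=r["region"]; P=X[m]; P=P[~np.isnan(P[:,0])]
            if len(P)==0: continue
            zt=np.percentile(P[:,2],95); T=P[P[:,2]>zt-.008]
            print(n,l,round(r["score"],2),m.sum(),len(P),"ztop",round(zt,4),"mean",np.round(T.mean(0),4),"ext",np.round(np.ptp(T[:,:2],axis=0),4))
    # depth check
    b=X[(np.abs(X[...,2])<.03)]; print("bench z",np.nanmedian(b[:,2]))
    sel=(X[...,2]>.160)&(X[...,2]<.180)&(np.hypot(X[...,0]-.57,X[...,1]-.055)<.06)
    T=X[sel]; print(n,"cap by height",sel.sum(),T.mean(0).round(4),np.ptp(T,axis=0).round(4))
    # engine
p,d,c=shot("top")
cv2.imwrite("pics/crop.png",cv2.resize(p[130:270,20:340,::-1],None,fx=2.5,fy=2.5,interpolation=cv2.INTER_CUBIC))
E
```

```text
top cap_center 0.85 363 362 ztop 0.06 mean [ 0.6337 -0.0641  0.0565] ext [0.0481 0.0454]
top cap_center 0.66 367 367 ztop 0.0603 mean [ 0.5139 -0.0523  0.0567] ext [0.0473 0.0474]
top wheel_center 0.61 204 202 ztop 0.0271 mean [ 0.5704 -0.2133  0.0235] ext [0.0414 0.0415]
top wheel_center 0.54 536 534 ztop 0.0181 mean [ 0.4739 -0.3836  0.0137] ext [0.0611 0.0629]
bench z 0.0002907833139824684
top cap by height 232 [0.5731 0.0584 0.1695] [0.035  0.0355 0.0132]
scene cap_center 0.92 831 830 ztop 0.0573 mean [ 0.5202 -0.0528  0.0557] ext [0.0469 0.0454]
scene cap_center 0.71 1099 1093 ztop 0.0572 mean [ 0.639  -0.0641  0.0557] ext [0.0487 0.0469]
scene cap_center 0.58 643 638 ztop 0.1705 mean [0.5781 0.0593 0.1687] ext [0.0353 0.038 ]
scene cap_center 0.49 841 839 ztop 0.0164 mean [ 0.7418 -0.1499  0.0143] ext [0.0522 0.0515]
scene wheel_center 0.97 472 470 ztop 0.0244 mean [ 0.574  -0.2118  0.0215] ext [0.0424 0.0413]
bench z 0.0006903857245060001
scene cap by height 280 [0.5791 0.0592 0.1679] [0.0353 0.038  0.0117]
```

View pics/crop.png

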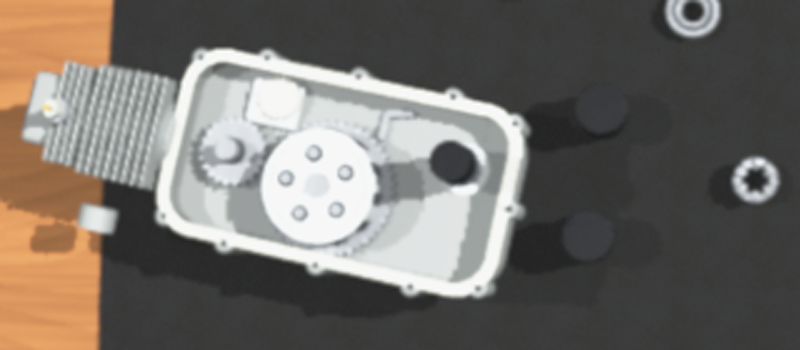

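```bash
python3 - <<'E'
from h import *
to([.5755,.0588,.30],0)
s=monitor.observe(); R=Ro.from_rotvec(s["ee_rot"]).as_matrix()
c={k:np.array(v) for k,v in get_calibration("wrist").items()}
o=-c["R"].T@c["t"]; print("cam in tool",R.T@(o-s["position"]),"fwd",R.T@c["R"][2],"x",R.T@c["R"][0])
E
```

```text
pos [ 0.2712 -0.5631  0.2022] clock 1.1 shift cm [ 54.4  -42.84  -9.78]
jaw yaw -64.29 tilt [ 0. -0. -1.]
turn about tool z -64.29
cam in tool [ 0.06583803 -0.00082828 -0.18355347] fwd [-2.43289175e-01  7.34536852e-04  9.69953524e-01] x [ 3.69239358e-04  9.99999711e-01 -6.64675869e-04]
```

```bash
python3 -m crank '[[[0,0,-2],-8.5,0],[[0,0,-2],-8.5,0],[[0,0,-2],-8.5,0],[[0,0,-2],-8.5,0],[[0,0,-2],-8.5,0]]' 15; python3 -m crank '[[[0,0,0],-8.5,0],[[0,0,0],-8.5,0],[[0,0,0],-4.8,0]]'; python3 -c "
from h import *
to([.5755,.0588,.30],0)"
```

```text
clock: 1.6
position: [0.2711, -0.5631, 0.3031]
ee_rot: [2.596, 1.769, -0.0]
force: [0.1, -0.4, -0.0]
width: 0.997
clock: 1.9
position: [0.271, -0.5632, 0.3024]
ee_rot: [2.215, 2.228, -0.0]
force: [-0.0, -0.3, -0.1]
width: 1.002
pos [ 0.271  -0.5632  0.3024] clock 1.9 shift cm [62.03 30.8   0.23]
jaw yaw 0.33 tilt [ 1.e-04 -3.e-04 -1.e+00]
turn about tool z 0.33
```

```bash
python3 -m crank '[[[4,3,0],0,0],[[4,3,0],0,0],[[4,3,0],0,0],[[4,3,0],0,0],[[4,3,0],0,0]]'; python3 -m crank '[[[4,3,0],0,0],[[4,3,0],0,0],[[4,3,0],0,0],[[4,3,0],0,0],[[2,3,1.5],0,0]]';python3 -m crank '[[[0,0,0],0,0]]'; python3 - <<'E'
from h import *
p,d,c=shot("wrist","w1"); X=cloud(d,c)
z=X[...,2]
sel=(z>.018)&(z<.035)&(np.hypot(X[...,0]-.573,X[...,1]+.2125)<.04)
T=X[sel]; print(sel.sum(),T.mean(0),(T.max(0)+T.min(0))/2,np.ptp(T,axis=0))
u=proj([.573,-.2125,.025],c)[0].astype(int); print(u)
q=p[max(u[1]-50,0):u[1]+50,u[0]-60:u[0]+60,::-1]
cv2.imwrite("pics/w1c.png",cv2.resize(q,None,fx=6,fy=6,interpolation=cv2.INTER_CUBIC))
E
```

```text
clock: 2.4
position: [0.422, -0.3614, 0.3025]
ee_rot: [2.221, 2.221, -0.0]
force: [0.4, -0.8, 0.5]
width: 1.004
clock: 2.9
position: [0.5736, -0.1786, 0.2896]
ee_rot: [2.215, 2.224, 0.005]
force: [0.5, -0.4, -0.3]
width: 1.005
clock: 3.0
position: [0.5736, -0.1774, 0.2853]
ee_rot: [-2.211, -2.228, -0.003]
force: [0.2, -0.0, 0.2]
width: 1.0
553 [ 0.57183625 -0.21102174  0.02387856] [ 0.57161799 -0.21106192  0.02292924] [0.04062334 0.0419006  0.00971223]
[275 201]
```

View pics/w1.png

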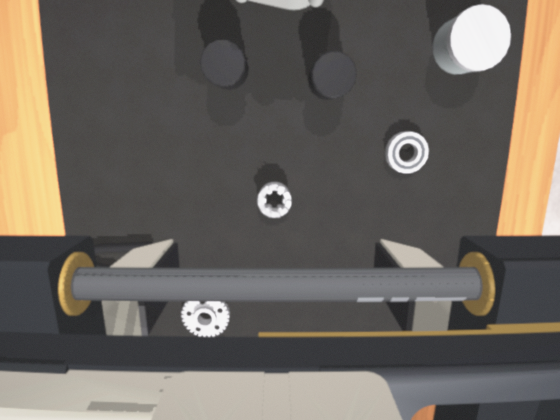

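View pics/w1c.png

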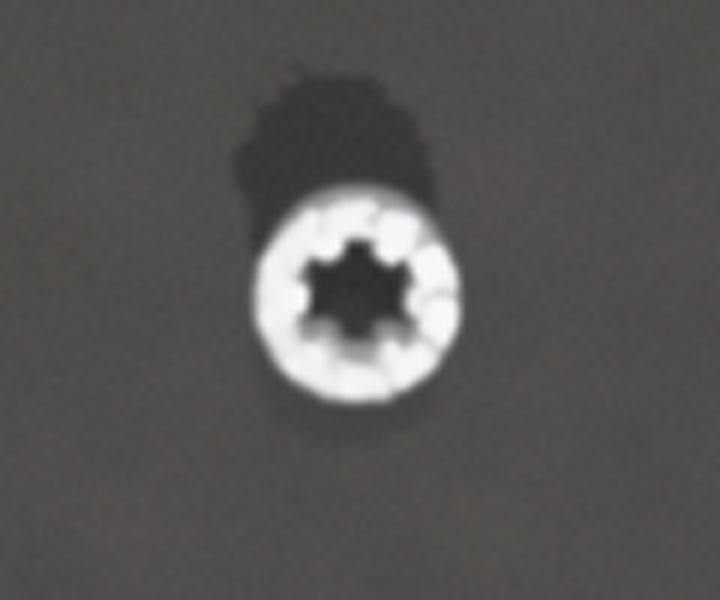

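The wheel is at about (275,201), seen clearly with a slot pointing up in the image. The bearing is at (408,152), the two big caps at (223,63) and (333,74), and the kick gear at (205,315). Next, the cap.

```bash
python3 -m crank '[[[5,0,0],0,0],[[5,0,0],0,0],[[5,0,0],0,0],[[5,0,0],0,0],[[2,0,-1.5],0,0]]';python3 -m crank '[[[0,0,0],0,0],[[0,0,0],0,0]]'; python3 - <<'E'
from h import *
p,d,c=shot("wrist","w2"); X=cloud(d,c)
z=X[...,2]
sel=(z>.160)&(z<.180)&(np.hypot(X[...,0]-.5755,X[...,1]-.0588)<.04)
T=X[sel]; print(sel.sum(),T.mean(0),(T.max(0)+T.min(0))/2,np.ptp(T,axis=0))
g=(sel*255).astype(np.uint8); (cn,_)=cv2.findContours(g,cv2.RETR_EXTERNAL,cv2.CHAIN_APPROX_NONE)[:2]; k=max(cn,key=cv2.contourArea)[:,0]
P=ray_at_z(k,c,.17); print("circ",circ(P[:,:2]))
to([.5755,.0588,.135],0)
E
```

```text
clock: 3.55
position: [0.5691, 0.0411, 0.3016]
ee_rot: [-2.215, -2.225, 0.001]
force: [-0.7, -0.6, 0.9]
width: 0.998
clock: 3.75
position: [0.5712, 0.0354, 0.3027]
ee_rot: [2.221, 2.219, -0.0]
force: [-0.2, -0.5, 0.2]
width: 0.998
1365 [0.57421279 0.06209558 0.17086831] [0.57395482 0.06147427 0.17019838] [0.03616167 0.03645578 0.00655057]
circ (array([0.57422388, 0.06180919]), np.float64(0.017915048376470847))
pos [0.5711 0.0345 0.3022] clock 3.8 shift cm [ 2.46  0.44 16.71]
jaw yaw -0.15 tilt [ 1.0e-04 -1.5e-03 -1.0e+00]
turn about tool z -0.15
```

View pics/w2.png

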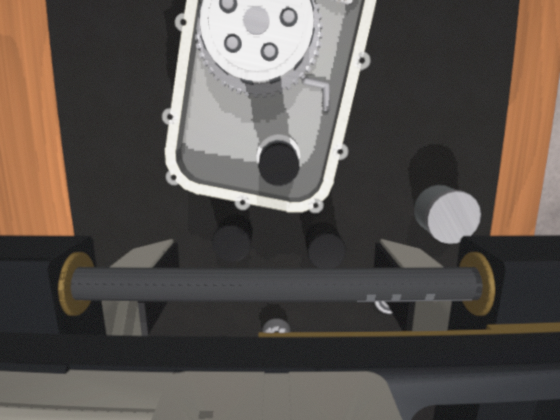

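```bash
python3 -m crank '[[[2.7,0.3,4],0,60],[[0,0,4],0,60],[[0,0,0],0,60],[[0,0,0],0,60]]'; python3 - <<'E'
from h import *
p,d,c=shot("wrist","w3"); X=cloud(d,c)
z=X[...,2]
sel=(z>.160)&(z<.180)&(np.hypot(X[...,0]-.5755,X[...,1]-.0588)<.04)
T=X[sel]; print(sel.sum(),T.mean(0),(T.max(0)+T.min(0))/2,np.ptp(T,axis=0))
g=(sel*255).astype(np.uint8); (cn,_)=cv2.findContours(g,cv2.RETR_EXTERNAL,cv2.CHAIN_APPROX_NONE)[:2]; k=max(cn,key=cv2.contourArea)[:,0]
P=ray_at_z(k,c,.17); print("circ",circ(P[:,:2]))
print(monitor.observe()["width"])
to([.574,.0615,.136],0)
E
```

```text
clock: 4.2
position: [0.574, 0.0616, 0.2224]
ee_rot: [-2.224, -2.218, 0.003]
force: [0.4, 0.4, 0.6]
width: 0.771
2243 [0.57407948 0.06278351 0.17070028] [0.57392123 0.06178411 0.16665895] [0.0362121  0.0370336  0.01306497]
circ (array([0.57408531, 0.06231709]), np.float64(0.01817767642680282))
0.7726006558385695
pos [0.575  0.0622 0.2237] clock 4.25 shift cm [-0.06 -0.11  8.77]
jaw yaw -0.15 tilt [ 1.2e-03 -5.0e-04 -1.0e+00]
turn about tool z -0.15
```

View pics/w3.png

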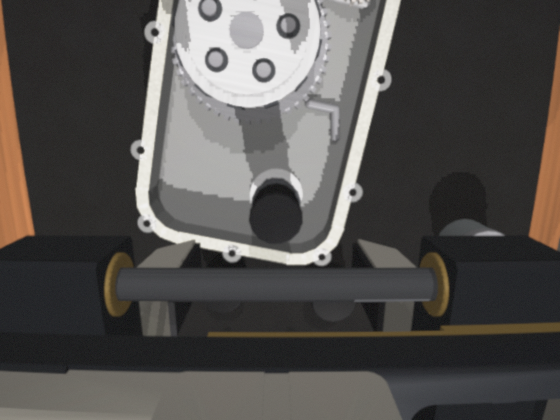

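Below the camera the cap's top shows at about (275,215), just ahead of the fingers, and my fit agrees on (0.574, 0.062). I'm descending to grip it.

```bash
python3 -m crank '[[[0,-0.1,3.5],0,60],[[0,0,3.5],0,60],[[0,0,1.7],0,60],[[0,0,0],0,60],[[0,0,0],0,60]]' 12; python3 -m crank '[[[0,0,0],0,255],[[0,0,0],0,255],[[0,0,0],0,255],[[0,0,0],0,255],[[0,0,0],0,255]]' 12
```

```text
clock: 4.75
position: [0.5746, 0.0635, 0.1373]
ee_rot: [2.221, 2.219, 0.003]
force: [-1.0, -0.5, 0.1]
width: 0.765
clock: 5.25
position: [0.5731, 0.0639, 0.1354]
ee_rot: [2.221, 2.222, 0.0]
force: [-0.6, 0.2, 1.3]
width: 0.376
```

```bash
python3 -m crank '[[[0,0,0],0,255],[[0,0,-1],0,255],[[0,0,-2],0,255],[[0,0,-3],0,255],[[0,0,-3],0,255]]'; python3 -m crank '[[[0,0,-2],0,255],[[0,0,0],0,255],[[0,0,0],0,255]]'; python3 - <<'E'
from h import *
p,d,c=shot("scene","s4"); cv2.imwrite("pics/s4c.png",cv2.resize(p[90:300,280:560,::-1],None,fx=2.8,fy=2.8))
shot("wrist","w4")
to([.42,-.15,.02],0)
E
```

```text
clock: 5.75
position: [0.5726, 0.064, 0.2266]
ee_rot: [-2.22, -2.221, 0.001]
force: [-0.5, 0.1, 0.2]
width: 0.381
clock: 6.05
position: [0.573, 0.064, 0.2456]
ee_rot: [2.221, 2.221, 0.001]
force: [0.8, 0.1, -1.8]
width: 0.38
pos [0.5724 0.0637 0.2443] clock 6.15 shift cm [-21.35 -15.2   22.46]
jaw yaw 0.01 tilt [-1.7e-03 -4.0e-04 -1.0e+00]
turn about tool z 0.01
```

View pics/s4c.png

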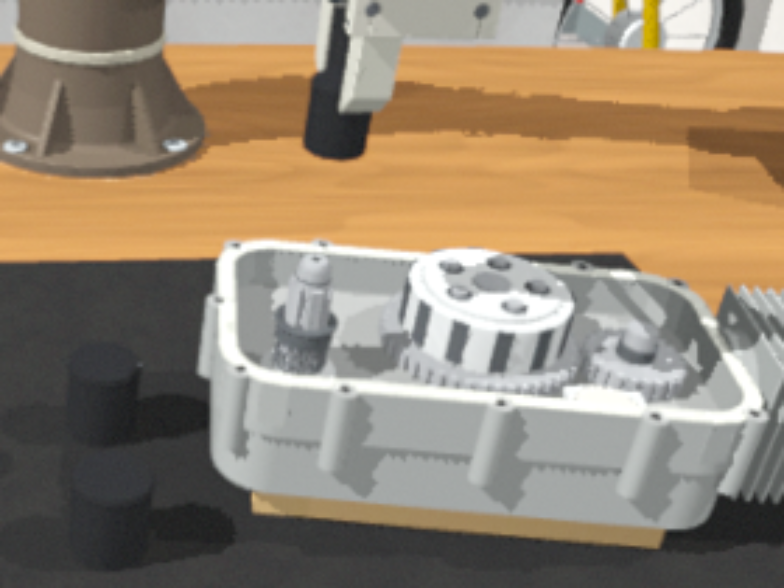

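View pics/w4.png

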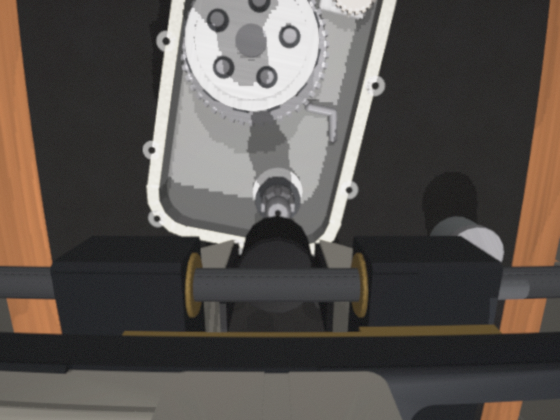

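The cap is off and held at about (337,110) in the scene crop. The bare shaft stands at (310,300) there and at (278,200) in the wrist view. Carrying the cap to clear mat.

```bash
python3 -m crank '[[[-4.2,-3,0],0,255],[[-4.2,-3,0],0,255],[[-4.2,-3,1],0,255],[[-4.2,-3,3],0,255],[[-4.2,-3,3],0,255]]'; python3 -m crank '[[[0,0,4],0,255],[[0,0,4],0,255],[[0,0,4],0,255],[[0,0,2],0,255],[[0,0,0],0,255]]'; python3 - <<'E'
from h import *
shot("scene","s5"); to([.42,-.15,.0085],0)
E
```

```text
clock: 6.65
position: [0.4345, -0.1292, 0.1844]
ee_rot: [2.222, 2.221, -0.0]
force: [0.7, -1.0, -1.1]
width: 0.38
clock: 7.15
position: [0.4331, -0.1271, 0.0424]
ee_rot: [-2.216, -2.218, 0.005]
force: [0.5, 0.2, -0.2]
width: 0.378
pos [ 0.4346 -0.1273  0.0442] clock 7.2 shift cm [-2.27 -1.44  3.57]
jaw yaw 0.03 tilt [-0.0041  0.0012 -1.    ]
turn about tool z 0.03
```

View pics/s5.png

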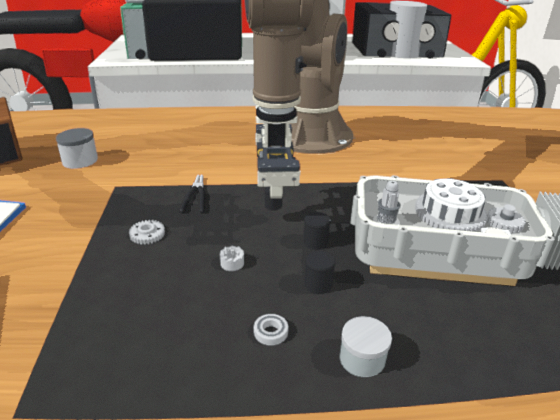

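The cap hangs at (275,200) over clear mat, well away from the pliers (195,195) and the wheel (232,258). Lowering it now.

```bash
python3 -m crank '[[[-2,-1,1],0,255],[[0,0,1],0,255],[[0,0,0.8],0,255],[[0,0,0.4],0,255],[[0,0,0],0,255]]'; python3 -m crank '[[[0,0,0.2],0,255],[[0,0,0.1],0,255],[[0,0,0],0,255]]'
```

```text
clock: 7.7
position: [0.4264, -0.1471, 0.0134]
ee_rot: [-2.22, -2.222, -0.0]
force: [-0.2, 0.6, 0.3]
width: 0.382
clock: 8.0
position: [0.4263, -0.1476, 0.0105]
ee_rot: [2.221, 2.222, 0.0]
force: [0.4, -0.2, 0.1]
width: 0.382
```

```bash
python3 -m crank '[[[0,0,0.1],0,255],[[0,0,0.1],0,255],[[0,0,0.0],0,255]]'; python3 -m crank '[[[0,0,0.1],0,255],[[0,0,0],0,255]]'
```

```text
clock: 8.3
position: [0.4261, -0.1478, 0.0084]
ee_rot: [-2.221, -2.222, 0.0]
force: [0.4, 0.4, 0.2]
width: 0.383
clock: 8.5
position: [0.4262, -0.1478, 0.0074]
ee_rot: [2.221, 2.222, -0.0]
force: [0.1, -0.3, 0.2]
width: 0.376
```

```bash
python3 -m crank '[[[0,0,0.1],0,255],[[0,0,0.05],0,255],[[0,0,0],0,255]]'; python3 -m crank '[[[0,0,0],0,120],[[0,0,0],0,100],[[0,0,0],0,60],[[0,0,0],0,60]]'; python3 -m crank '[[[0,0,-3],0,60],[[0,0,-5],0,60],[[0,0,-5],0,60],[[0,0,-5],0,60],[[0,0,0],0,60]]'; python3 - <<'E'
from h import *
p,d,c=shot("scene","s6"); X=cloud(d,c); sel=(X[...,2]>.03)&(X[...,2]<.06)&(np.hypot(X[...,0]-.426,X[...,1]+.148)<.04); T=X[sel]; print(T.max(0),T.min(0))
to([.5717,-.211,.15],None)
cv2.imwrite("pics/s6c.png",cv2.resize(p[150:310,130:390,::-1],None,fx=3,fy=3))
E
```

```text
clock: 8.8
position: [0.4263, -0.1479, 0.0067]
ee_rot: [2.221, 2.221, -0.0]
force: [-3.3, 0.8, 14.1]
width: 0.383
clock: 9.2
position: [0.4261, -0.1477, 0.0059]
ee_rot: [-2.221, -2.222, 0.0]
force: [-0.4, 0.1, 0.1]
width: 0.682
clock: 9.7
position: [0.4299, -0.1484, 0.192]
ee_rot: [2.215, 2.215, 0.007]
force: [-0.3, 0.5, -0.9]
width: 0.767
[ 0.44662269 -0.13198353  0.04414645] [ 0.40556973 -0.16696517  0.0300244 ]
pos [ 0.4283 -0.1484  0.1891] clock 9.75 shift cm [-6.25 14.32  4.01]
jaw yaw -0.02 tilt [ 0.0062 -0.0025 -1.    ]
```

View pics/s6c.png

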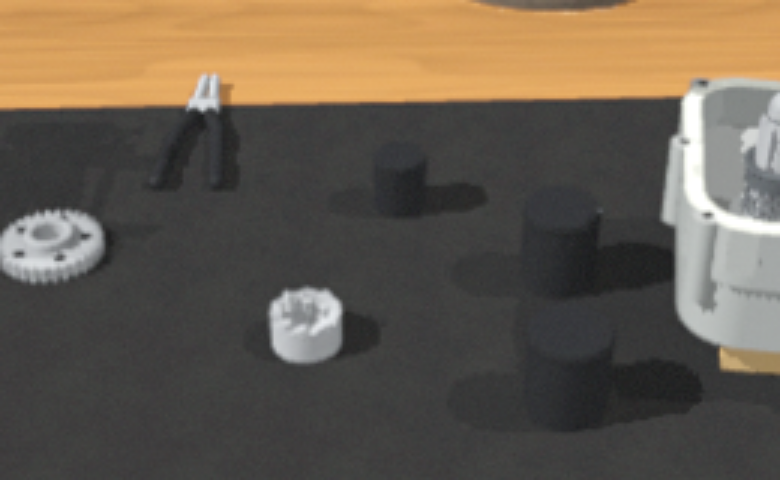

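The cap stands upright by itself at (400,180) in the crop. Next, a close look at the wheel.

```bash
python3 -m crank '[[[-2.5,4.5,0],0,60],[[-2.5,4.5,1],0,60],[[-2.3,4.5,3],0,60],[[0,0.8,4],0,60],[[0,0,0],0,60]]';python3 -m crank '[[[0,0,0],0,60],[[0,0,0],0,60],[[0,0,0],0,60]]'; cat >> h.py <<'E'
def polar(p,c,ctr,z,rad,n=720):
    th=np.arange(n)*2*np.pi/n
    X=np.c_[ctr[0]+rad*np.cos(th),ctr[1]+rad*np.sin(th),np.full(n,z)]
    uv=proj(X,c).astype(np.float32)
    g=cv2.cvtColor(p,cv2.COLOR_RGB2GRAY)
    return th,cv2.remap(g,uv[None,:,0],uv[None,:,1],cv2.INTER_CUBIC)[0].astype(float)
def rectify(p,c,ctr,z,half=.03,s=10000):
    n=int(2*half*s); yy,xx=np.mgrid[:n,:n]
    X=np.stack([ctr[0]-half+xx/s,ctr[1]+half-yy/s,np.full(xx.shape,z)],-1)
    uv=proj(X.reshape(-1,3),c).reshape(n,n,2).astype(np.float32)
    return cv2.remap(p,uv[...,0],uv[...,1],cv2.INTER_CUBIC)
def phase(p,c,ctr,z,rads):
    out=[]
    for r in rads:
        th,v=polar(p,c,ctr,z,r); a=(v*np.exp(-6j*th)).mean()*2
        # angle of maximum brightness (mod 60)
        out.append((round(r*1000,1),round(np.degrees(-np.angle(np.conj(a))*-1)/6%60 if 0 else (np.degrees(np.angle(a))*-1/6)%60,2),round(abs(a),1)))
    return out
E
python3 - <<'E'
from h import *
p,d,c=shot("wrist","w7"); X=cloud(d,c); z=X[...,2]
sel=(z>.018)&(z<.035)&(np.hypot(X[...,0]-.5717,X[...,1]+.211)<.04)
T=X[sel]; print(sel.sum(),T.mean(0),(T.max(0)+T.min(0))/2,np.ptp(T,axis=0))
g=(sel*255).astype(np.uint8); cn=cv2.findContours(g,cv2.RETR_EXTERNAL,cv2.CHAIN_APPROX_NONE)[0]; k=max(cn,key=cv2.contourArea)[:,0]
P=ray_at_z(k,c,.024); print("circ",circ(P[:,:2]))
to([.5717,-.211,.15],None)
ctr=circ(P[:,:2])[0]
q=rectify(p,c,ctr,.024); cv2.imwrite("pics/w7c.png",q[:,:,::-1])
E
```

```text
clock: 10.25
position: [0.556, -0.2145, 0.1041]
ee_rot: [-2.214, -2.215, 0.007]
force: [-1.0, 0.5, 0.8]
width: 0.766
clock: 10.55
position: [0.5595, -0.2155, 0.1128]
ee_rot: [2.219, 2.22, 0.001]
force: [-0.1, -0.6, -0.4]
width: 0.764
1500 [ 0.57172939 -0.21102651  0.02392441] [ 0.57170446 -0.21148413  0.02298507] [0.04191326 0.04190314 0.00994206]
circ (array([ 0.57163528, -0.21118817]), np.float64(0.020891925003958967))
pos [ 0.5595 -0.2156  0.1128] clock 10.6 shift cm [ 0.45  1.23 -3.72]
jaw yaw 0.01 tilt [ 0.0024 -0.0012 -1.    ]
```

View pics/w7.png

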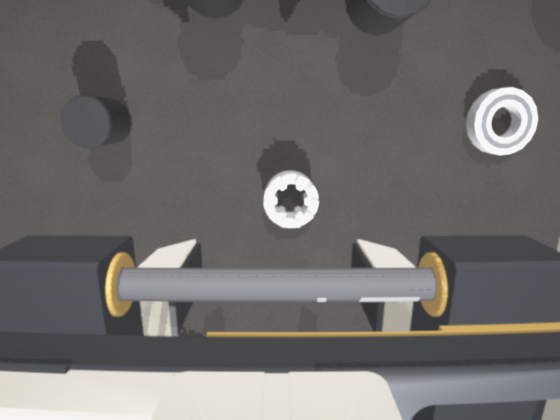

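View pics/w7c.png

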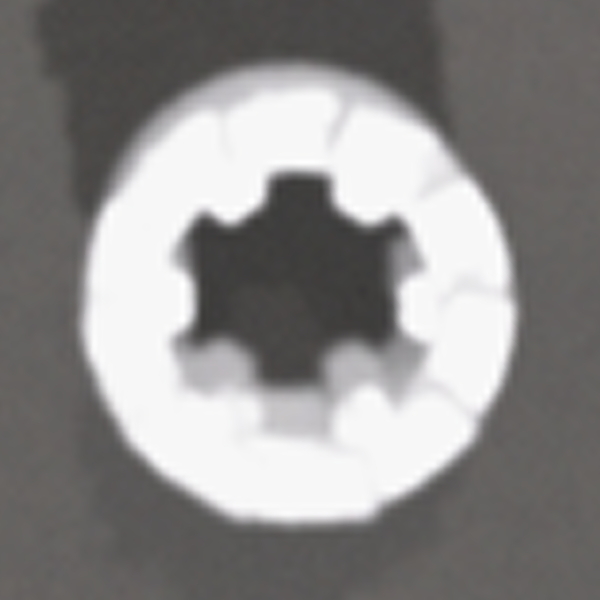

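```bash
cat >> h.py <<'E'
def binmodel(n,s,rot,cx,cy,ang,sup=3,slots=True):
    pass
def spline_fit(p,c,ctr0,z,rads,thr,span=.003,step=.0005,n=6,R=None):
    """best centre/phase of 6-fold bright lobes"""
    best=[]
    g=cv2.cvtColor(p,cv2.COLOR_RGB2GRAY); g=cv2.GaussianBlur((g>thr).astype(np.uint8)*255,(3,3),0) if thr else g
    th=np.arange(360)*np.pi/180
    for dx in np.arange(-span,span+1e-9,step):
        for dy in np.arange(-span,span+1e-9,step):
            A=0
            for r in rads:
                X=np.c_[ctr0[0]+dx+r*np.cos(th),ctr0[1]+dy+r*np.sin(th),np.full(360,z)]
                uv=proj(X,c).astype(np.float32)
                v=cv2.remap(g,uv[None,:,0],uv[None,:,1],cv2.INTER_LINEAR)[0].astype(float)
                A+=(v*np.exp(-6j*th)).mean()
            best.append((abs(A),dx,dy,(np.degrees(-np.angle(A))/6)%60))
    best.sort(reverse=True); return best[:4]
E
python3 - <<'E'
from h import *
p,d,c=shot("wrist")
print(cv2.cvtColor(p,cv2.COLOR_RGB2GRAY)[180:220,270:312:3].max())
for thr in (0,200,225):
  for z in (.023,.026):
    print(thr,z,np.round(spline_fit(p,c,[.5716,-.2112],z,[.0118,.0125,.0132],thr)[:2],4).tolist())
E
```

```text
247
0 0.023 [[87.8176, 0.0, -0.001, 59.634], [86.995, 0.0, -0.0005, 59.5677]]
0 0.026 [[83.5401, 0.0, 0.0, 59.6792], [82.8762, -0.0005, 0.0, 59.2627]]
200 0.023 [[191.935, 0.0, -0.0005, 59.3594], [187.7693, 0.0, 0.0, 59.4003]]
200 0.026 [[181.865, 0.0, 0.0005, 59.3602], [180.9388, -0.0005, 0.0005, 59.3813]]
225 0.023 [[202.0815, 0.0, -0.0005, 59.6478], [197.3876, -0.0005, -0.0005, 59.659]]
225 0.026 [[198.3428, 0.0, 0.0, 59.6393], [197.8589, -0.0005, 0.0, 59.6812]]
```

The wheel's slots are at 29.5° (mod 60) and its centre is at (0.5716, -0.2112). It shows at (291,200), with the set-down cap at (90,120) and the bearing at (502,122). Before taking the wheel I'm putting the camera straight over the shaft.

```bash
python3 -m crank '[[[3,0,-4],0,60],[[4.2,1.4,-2.7],0,60],[[5,0,-2],0,60],[[5,0,0],0,60],[[4,0,0],0,60]]';python3 -m crank '[[[0,0,0],0,60],[[0,0,0],0,60],[[0,0,0],0,60],[[0,0,0],0,60]]'; python3 - <<'E'
from h import *
to([.574,-.004,.2],0)
p,d,c=shot("wrist","w8"); X=cloud(d,c); z=X[...,2]
np.savez("pics/w8.npz",p=p,d=d,**c)
sel=(z>.155)&(z<.18)&(np.hypot(X[...,0]-.574,X[...,1]-.062)<.03); T=X[sel]; print(sel.sum(),T.mean(0),(T.max(0)+T.min(0))/2,np.ptp(T,axis=0))
sel=(z>.143)&(z<.152)&(np.hypot(X[...,0]-.574,X[...,1]-.062)<.03); T=X[sel]; print(sel.sum(),T.mean(0),(T.max(0)+T.min(0))/2,np.ptp(T,axis=0))
q=rectify(p,c,[.574,.062],.15); cv2.imwrite("pics/w8c.png",q[:,:,::-1])
E
```

```text
clock: 11.15
position: [0.5728, -0.0053, 0.1976]
ee_rot: [2.218, 2.222, 0.004]
force: [0.3, 0.4, -0.9]
width: 0.761
clock: 11.55
position: [0.5726, -0.0104, 0.1956]
ee_rot: [2.224, 2.218, -0.001]
force: [0.9, -0.3, 0.1]
width: 0.768
pos [ 0.5726 -0.0104  0.1956] clock 11.55 shift cm [ 0.64  0.14 -0.44]
jaw yaw -0.14 tilt [ 1.e-04 -8.e-04 -1.e+00]
turn about tool z -0.14
984 [0.57399873 0.06104422 0.16562915] [0.57423076 0.06121986 0.16234297] [0.02031438 0.02001401 0.014411  ]
245 [0.57379389 0.0613997  0.15095738] [0.57400733 0.06117223 0.15051255] [0.02521034 0.02497912 0.00297184]
```

View pics/w8.png

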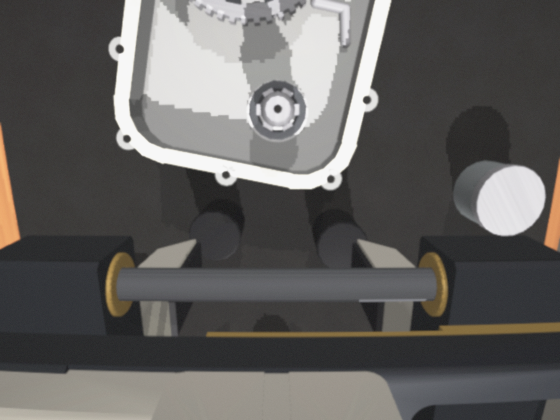

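View pics/w8c.png

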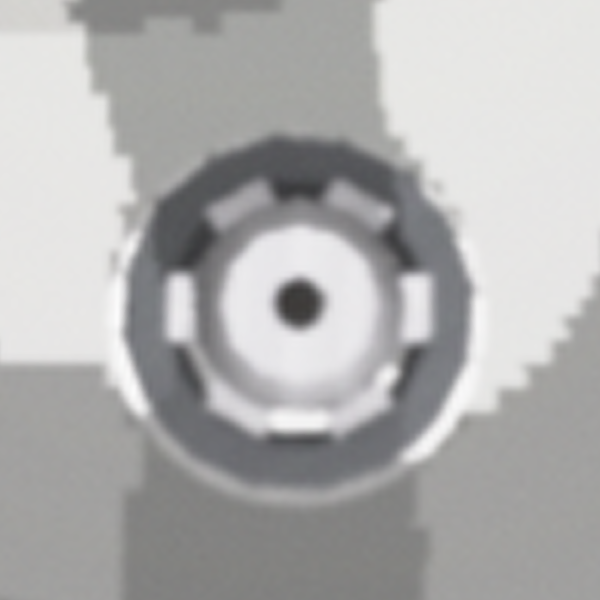

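```bash
python3 - <<'E'
from h import *
f=np.load("pics/w8.npz"); p=f["p"]; c={k:f[k] for k in ["K","R","t","D"]}
for thr in (0,150,180):
    for z in (.15,.151): print(thr,z,np.round(spline_fit(p,c,[.5739,.0612],z,[.0115,.012,.0125],thr)[:2],4).tolist())
# spline-centroid approach on rectified
q=cv2.cvtColor(rectify(p,c,[.574,.062],.15),cv2.COLOR_RGB2GRAY)
yy,xx=np.mgrid[:600,:600]; rr=np.hypot(xx-298.5,yy-307.5)
m=((q>150)&(rr>98)&(rr<138)).astype(np.uint8)
n,l,st,ce=cv2.connectedComponentsWithStats(m)
for i in range(1,n):
    if st[i,4]>100: 
        v=ce[i]-[298.5,307.5]; print(st[i,4],ce[i].round(1),np.degrees(np.arctan2(-v[1],v[0])).round(1),np.hypot(*v).round(1))
E
```

```text
0 0.15 [[82.9273, 0.0, -0.0005, 0.477], [81.1398, 0.0, 0.0, 0.531]]
0 0.151 [[84.4019, 0.0, -0.0005, 0.4411], [81.9979, 0.0, 0.0, 0.5019]]
150 0.15 [[171.8964, 0.0, -0.0005, 0.3167], [170.6073, 0.0, 0.0, 0.2506]]
150 0.151 [[175.0361, 0.0, -0.0005, 0.288], [171.8508, 0.0, 0.0, 0.2166]]
180 0.15 [[112.0455, 0.0, 0.0, 0.7988], [108.189, 0.0, -0.0005, 0.6286]]
180 0.151 [[112.3885, 0.0, 0.0, 0.7447], [108.1534, 0.0, -0.0005, 0.5708]]
1167 [359.3 205.4] 59.2 118.8
1058 [238.9 205.4] 120.3 118.3
12323 [304.5 365.3] -84.1 58.1
```

Shaft axis is at (0.5739, 0.0610) with splines at about 0.4° (mod 60); it shows at (278,108) in the wrist view. The wheel therefore needs about a -29° world turn, which is +29 about tool z. Now to the wheel.

```bash
python3 -m crank '[[[-4,0,0],0,60],[[-5,0,0],0,60],[[-5,0,2],0,60],[[-4,0,4],0,60],[[-2,0,4],0,60]]';python3 -m crank '[[[0,0,2],0,60],[[0,0,0],0,60],[[0,0,0],0,60],[[0,0,0],0,60]]'; python3 -c "
from h import *
to([.5716,-.2112,.005],0)"
```

```text
clock: 12.1
position: [0.5725, -0.2063, 0.1014]
ee_rot: [2.225, 2.212, -0.001]
force: [0.8, -0.7, -0.7]
width: 0.764
clock: 12.5
position: [0.5739, -0.2, 0.0833]
ee_rot: [2.219, 2.221, 0.002]
force: [-0.5, -1.1, -0.2]
width: 0.763
pos [ 0.5739 -0.2     0.0833] clock 12.5 shift cm [-1.12 -0.25  7.83]
jaw yaw 0.05 tilt [ 2.7e-03 -4.0e-04 -1.0e+00]
turn about tool z 0.05
```

```bash
python3 -m crank '[[[-1.1,-0.2,1],0,60],[[0,0,3],0,60],[[0,0,2],0,60],[[0,0,0],0,60],[[0,0,0],0,60]]'; python3 -c "
from h import *
to([.5716,-.2112,.005],0)"
```

```text
clock: 13.0
position: [0.5708, -0.2117, 0.0221]
ee_rot: [2.221, 2.221, -0.0]
force: [-0.2, 0.6, -0.9]
width: 0.764
pos [ 0.5708 -0.2117  0.0221] clock 13.0 shift cm [0.05 0.08 1.71]
jaw yaw 0.01 tilt [ 2.e-04 -3.e-04 -1.e+00]
turn about tool z 0.01
```

```bash
python3 -m crank '[[[0.05,0.08,1],0,60],[[0,0,0.7],0,60],[[0,0,0],0,60],[[0,0,0],0,60]]'; python3 -m crank '[[[0,0,0],0,130],[[0,0,0],0,140],[[0,0,0],0,160],[[0,0,0],0,255],[[0,0,0],0,255]]' 10;  python3 -m crank '[[[0,0,0],0,255],[[0,0,0],0,255],[[0,0,0],0,255]]' 50; python3 -c "
from h import *
to([.5716,-.2112,.005],0)"
```

```text
clock: 13.4
position: [0.5714, -0.2107, 0.0046]
ee_rot: [-2.221, -2.222, 0.0]
force: [-0.0, -0.3, 0.0]
width: 0.763
clock: 13.9
position: [0.5714, -0.2109, 0.0047]
ee_rot: [2.221, 2.221, 0.0]
force: [-0.4, -0.4, -0.4]
width: 0.375
clock: 14.2
position: [0.5714, -0.2108, 0.0046]
ee_rot: [2.221, 2.222, -0.0]
force: [-0.5, -0.1, -0.4]
width: 0.118
pos [ 0.5714 -0.2108  0.0046] clock 14.2 shift cm [-0.04  0.02 -0.04]
jaw yaw 0.01 tilt [-0.e+00 -1.e-04 -1.e+00]
turn about tool z 0.01
```

The opening, 0.118, is too small for the wheel (0.46 expected), so I'm looking before doing anything else.

```bash
python3 - <<'E'
from h import *
p,d,c=shot("scene","s9"); cv2.imwrite("pics/s9c.png",cv2.resize(p[120:330,130:390,::-1],None,fx=3,fy=2.8))
shot("wrist","w9"); print(monitor.observe()["width"])
E
```

```text
0.03450585390867013
```

View pics/s9c.png

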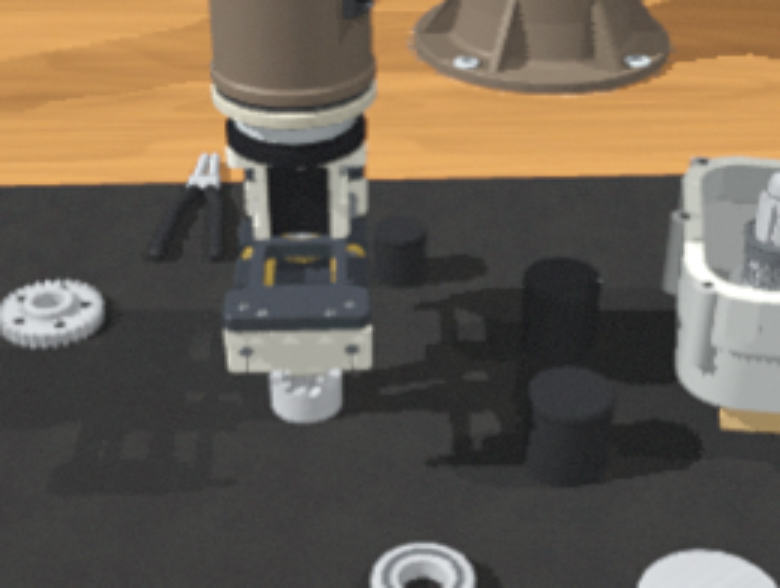

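View pics/w9.png

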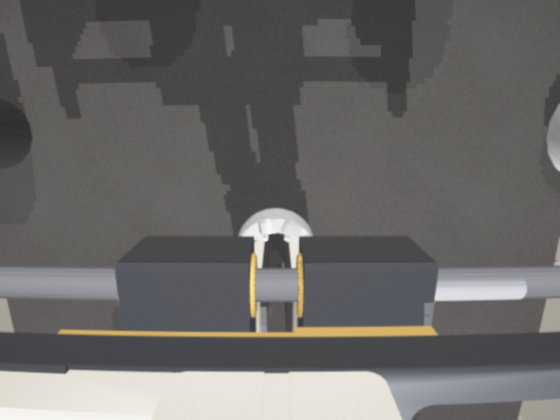

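```bash
python3 - <<'E'
from h import *
s=monitor.observe(); print(s["position"],s["width"],s["clock"],s["force"])
p,d,c=shot("wrist"); X=cloud(d,c)
print("proj wheel top",proj([.5716,-.2112,.026],c), "front edge",proj([.5716,-.1902,.022],c),"sides",proj([[.5506,-.2112,.022],[.5926,-.2112,.022]],c), "TCP",proj(s["position"],c))
cv2.imwrite("pics/w10c.png",cv2.resize(p[180:330,180:380,::-1],None,fx=4,fy=4,interpolation=cv2.INTER_CUBIC))
for v in range(205,300,6): print(v,[ (np.round(X[v,u]*1000).astype(int).tolist() if d[v,u]>0 else None) for u in (255,266,277,288)])
p,d,c=shot("scene"); X=cloud(d,c); z=X[...,2]
sel=(z>.008)&(z<.028)&(np.hypot(X[...,0]-.5717,X[...,1]+.211)<.06); T=X[sel]; print(sel.sum(),T.max(0),T.min(0))
print(proj([.5716,-.2112,.026],c))
E
```

```text
[ 0.57139696 -0.21075808  0.00457953] 0.03450585390867013 14.3 [-0.63014052 -0.45013638  0.24098089]
proj wheel top [[275.85069663 260.81095331]] front edge [[275.86147228 216.52343507]] sides [[233.18391214 257.64987823]
 [318.50313781 257.6572538 ]] TCP [[275.46367062 244.78890285]]
205 [[561, -189, 2], [566, -189, 3], [572, -189, 2], [578, -190, 1]]
211 [[560, -193, 1], [566, -192, 6], [572, -191, 10], [578, -192, 5]]
217 [[561, -193, 11], [567, -192, 18], [572, -191, 21], [578, -192, 18]]
223 [[562, -193, 22], [567, -192, 26], [572, -193, 24], [577, -192, 27]]
229 [[562, -196, 23], [567, -195, 25], [572, -196, 24], [577, -195, 26]]
235 [[562, -199, 24], [567, -199, 23], [572, -206, 2], [577, -199, 24]]
241 [[566, -174, 105], [567, -199, 33], [572, -209, 2], [577, -199, 33]]
247 [[567, -173, 110], [567, -198, 42], [572, -213, 1], [577, -199, 40]]
253 [[567, -174, 113], [568, -199, 48], [572, -217, 1], [577, -199, 48]]
259 [[567, -173, 117], [568, -199, 55], [572, -220, 2], [576, -199, 54]]
265 [[567, -174, 118], [568, -199, 61], [572, -224, 2], [576, -198, 62]]
271 [[567, -175, 119], [569, -179, 110], [572, -179, 111], [574, -179, 112]]
277 [[567, -176, 120], [569, -180, 112], [572, -179, 113], [574, -180, 112]]
283 [[567, -178, 119], [569, -181, 114], [572, -181, 113], [574, -181, 112]]
289 [[567, -179, 119], [569, -182, 114], [572, -182, 114], [574, -182, 114]]
295 [[567, -180, 120], [569, -183, 115], [572, -184, 114], [574, -184, 113]]
295 [ 0.59305064 -0.19146344  0.02720843] [ 0.55697042 -0.23297469  0.00814009]
[[231.92225765 252.49832196]]
```

View pics/w10c.png

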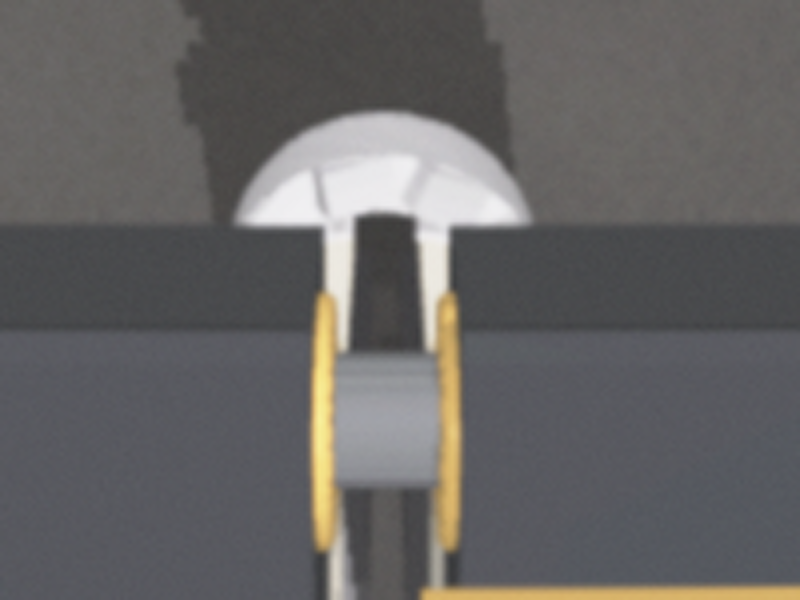

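```bash
python3 -m crank '[[[0,0,-2],0,255],[[0,0,-3],0,255],[[0,0,-1],0,255],[[0,0,0],0,255],[[0,0,0],0,255]]'; python3 - <<'E'
from h import *
s=monitor.observe(); print(s["position"],s["width"],s["force"])
p,d,c=shot("scene","s11"); X=cloud(d,c); u=proj(s["position"],c)[0]; print(u, "tip-20",proj(s["position"]+[0,0,.019],c),"wheel",proj([.5716,-.2112,.013],c))
cv2.imwrite("pics/s11c.png",cv2.resize(p[180:300,160:310,::-1],None,fx=5,fy=5,interpolation=cv2.INTER_CUBIC))
p,d,c=shot("wrist","w11"); X=cloud(d,c); print(proj(s["position"],c))
for v in range(205,270,5): print(v,[ (np.round(X[v,u]*1000).astype(int).tolist() if d[v,u]>0 else None) for u in (262,266,277,287)])
E
```

```text
clock: 14.9
position: [0.5709, -0.2109, 0.0639]
ee_rot: [-2.221, -2.221, 0.001]
force: [-0.4, -0.0, 0.0]
width: 0.0
[ 0.57094379 -0.21086226  0.06391775] 0.0003668502491583288 [-0.35742449 -0.03247921  0.03179233]
[231.25602011 235.1552011 ] tip-20 [[230.81283804 226.24243422]] wheel [[232.21346003 258.16643498]]
[[276.13114208 245.36971547]]
205 [[562, -198, 24], [564, -198, 23], [572, -204, 1], [578, -198, 25]]
210 [[561, -207, 2], [564, -202, 23], [572, -207, 3], [578, -201, 24]]
215 [[561, -211, 2], [564, -211, 1], [572, -211, 1], [579, -211, 2]]
220 [[561, -214, 3], [564, -214, 2], [572, -214, 2], [579, -214, 2]]
225 [[561, -218, 2], [564, -218, 2], [572, -218, 2], [579, -218, 1]]
230 [[561, -221, 4], [564, -221, 6], [572, -222, 1], [579, -221, 5]]
235 [[561, -222, 14], [564, -220, 18], [572, -226, 1], [578, -220, 17]]
240 [[568, -173, 164], [569, -173, 164], [572, -226, 12], [574, -174, 163]]
245 [[568, -174, 167], [569, -174, 166], [571, -200, 93], [574, -174, 166]]
250 [[568, -173, 171], [569, -175, 165], [571, -200, 100], [574, -175, 166]]
255 [[568, -173, 173], [569, -175, 169], [571, -200, 105], [574, -176, 168]]
260 [[568, -174, 175], [569, -176, 171], [571, -200, 110], [573, -176, 171]]
265 [[568, -174, 178], [569, -176, 172], [571, -202, 112], [573, -176, 173]]
```

View pics/s11c.png

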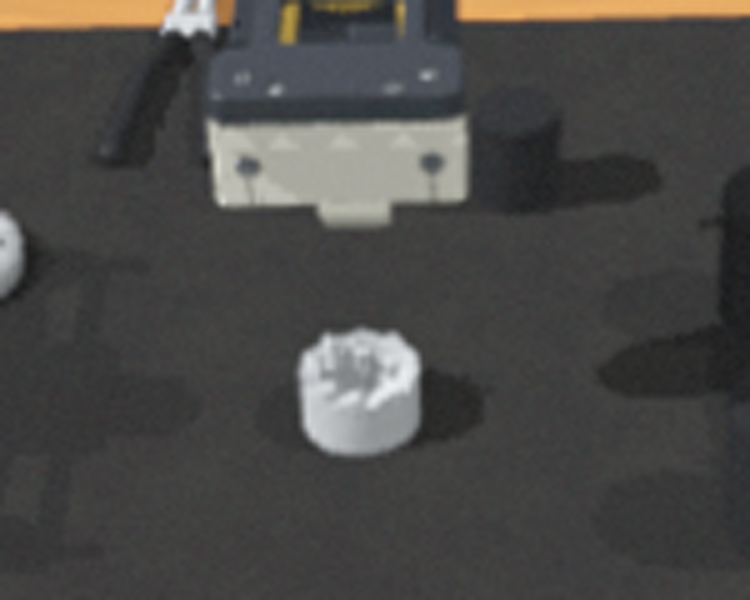

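View pics/w11.png

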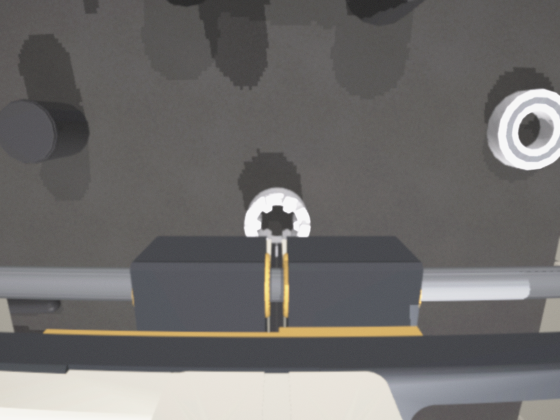

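The fingertips really end about 20 mm above the reported TCP: the scene view shows the tip at (231,225), where the TCP projects to (231,235). The jaws simply closed above the wheel, which hasn't moved. Measuring that offset now.

```bash
python3 - <<'E'
from h import *
s=monitor.observe(); print(s["position"])
p,d,c=shot("scene"); X=cloud(d,c)
for v in range(215,232): print(v,[ (np.round(X[v,u]*1000,1).tolist() if d[v,u]>0 else None) for u in (228,231,234)])
print([proj(s["position"]+[.011,0,h],c)[0].round(1).tolist() for h in (.015,.02,.025)])
E
```

```text
[ 0.5704937  -0.21070027  0.06328803]
215 [[655.0, -209.8, 162.1], [660.5, -205.1, 165.6], [656.8, -200.9, 163.1]]
216 [[657.0, -209.8, 161.7], [657.4, -205.4, 161.8], [655.9, -201.0, 160.7]]
217 [[656.2, -209.9, 159.3], [657.2, -205.4, 159.9], [656.9, -201.0, 159.6]]
218 [[658.5, -209.8, 159.1], [656.9, -205.5, 157.9], [658.4, -201.0, 158.8]]
219 [[658.9, -209.9, 157.6], None, [657.3, -201.1, 156.3]]
220 [[658.7, -210.0, 155.7], [656.5, -205.7, 154.1], [656.9, -201.2, 154.2]]
221 [[588.8, -214.2, 106.1], [587.4, -209.3, 105.1], [587.5, -204.3, 105.0]]
222 [[588.7, -214.3, 104.1], [587.0, -209.4, 102.8], [585.4, -204.4, 101.6]]
223 [[587.5, -214.4, 101.3], [586.9, -209.5, 100.7], [585.8, -204.5, 99.8]]
224 [[582.2, -214.8, 95.5], [580.8, -209.8, 94.4], [582.7, -204.7, 95.6]]
225 [[576.4, -215.3, 89.4], [576.4, -210.2, 89.3], [575.3, -205.1, 88.4]]
226 [[453.4, -222.7, 1.4], [455.2, -216.5, 2.5], [455.2, -210.4, 2.3]]
227 [[454.8, -222.7, -0.1], [454.5, -216.6, -0.4], [456.2, -210.5, 0.5]]
228 [[459.7, -222.5, 0.9], [460.8, -216.4, 1.5], [459.7, -210.4, 0.6]]
229 [[463.1, -222.4, 0.8], [462.9, -216.4, 0.5], [461.7, -210.4, -0.5]]
230 [[466.1, -222.3, 0.5], [468.2, -216.2, 1.9], [464.8, -210.4, -0.7]]
231 [[469.1, -222.3, 0.2], [470.5, -216.2, 1.0], [468.9, -210.3, -0.3]]
[[230.9, 232.0], [230.8, 229.6], [230.6, 227.2]]
```

```bash
python3 -m crank '[[[-0.05,0.1,0],0,60],[[0,0,0],0,60],[[0,0,0],0,60],[[0,0,0],0,60],[[0,0,0],0,60]]' 10; python3 -m crank '[[[0,0,2],0,60],[[0,0,2],0,60],[[0,0,1.5],0,60],[[0,0,0],0,60],[[0,0,0],0,60]]'; python3 - <<'E'
from h import *
s=monitor.observe(); print(s["position"],s["width"])
p,d,c=shot("scene","s12"); cv2.imwrite("pics/s12c.png",cv2.resize(p[180:300,160:310,::-1],None,fx=5,fy=5,interpolation=cv2.INTER_CUBIC))
X=cloud(d,c)
for v in range(228,275,3): print(v,[ (np.round(X[v,u]*1000,0).tolist() if d[v,u]>0 else None) for u in (230,233)])
E
```

```text
clock: 15.55
position: [0.5724, -0.2113, 0.0646]
ee_rot: [2.221, 2.222, -0.0]
force: [-0.2, -0.5, -0.0]
width: 0.388
clock: 16.05
position: [0.5725, -0.2112, 0.0097]
ee_rot: [-2.221, -2.222, 0.0]
force: [0.4, -0.0, 0.6]
width: 0.762
[ 0.57245146 -0.21121522  0.00969562] 0.7615767534545103
228 [[661.0, -208.0, 143.0], [660.0, -203.0, 142.0]]
231 [[667.0, -207.0, 141.0], [666.0, -203.0, 141.0]]
234 [[667.0, -208.0, 136.0], [667.0, -203.0, 136.0]]
237 [[664.0, -208.0, 129.0], [666.0, -203.0, 130.0]]
240 [[666.0, -208.0, 124.0], [667.0, -204.0, 125.0]]
243 [[658.0, -209.0, 113.0], [659.0, -204.0, 113.0]]
246 [[659.0, -209.0, 108.0], [659.0, -204.0, 107.0]]
249 [[658.0, -209.0, 101.0], [660.0, -205.0, 102.0]]
252 [[624.0, -212.0, 68.0], [626.0, -207.0, 70.0]]
255 [[624.0, -212.0, 62.0], [624.0, -207.0, 62.0]]
258 [[624.0, -212.0, 56.0], [625.0, -207.0, 56.0]]
261 [[624.0, -212.0, 49.0], [625.0, -207.0, 50.0]]
264 [[591.0, -215.0, 16.0], [590.0, -209.0, 15.0]]
267 [[592.0, -215.0, 10.0], [591.0, -210.0, 9.0]]
270 [[591.0, -215.0, 2.0], [591.0, -210.0, 2.0]]
273 [[599.0, -215.0, 2.0], [601.0, -210.0, 3.0]]
```

View pics/s12c.png

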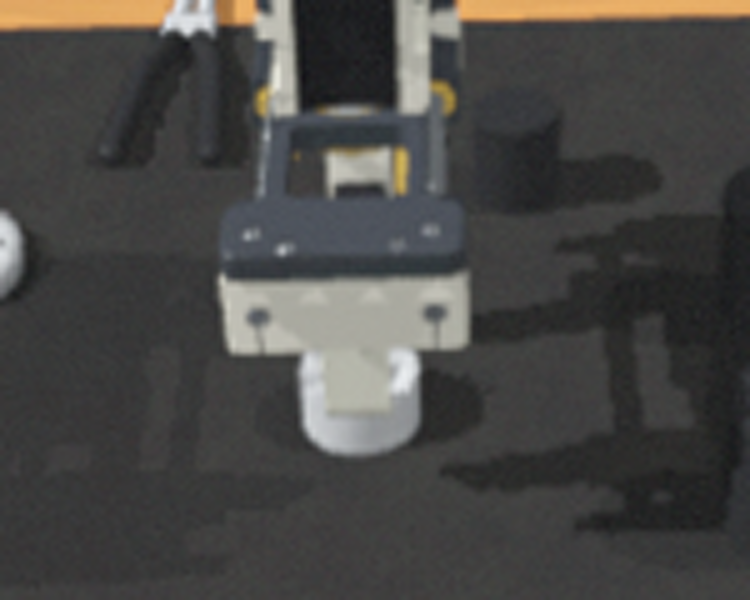

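```bash
python3 -m crank '[[[0,-0.08,0.7],0,110],[[0,0,0.7],0,110],[[0,0,0.6],0,110],[[0,0,0],0,110],[[0,0,0],0,110]]'; python3 - <<'E'
from h import *
s=monitor.observe(); print(s["position"],s["width"],s["force"])
p,d,c=shot("scene","s13"); cv2.imwrite("pics/s13c.png",cv2.resize(p[220:290,190:280,::-1],None,fx=8,fy=8,interpolation=cv2.INTER_CUBIC))
X=cloud(d,c)
for v in range(252,275,1): print(v,[ (np.round(X[v,u]*1000,0).tolist() if d[v,u]>0 else None) for u in (230,233)])
E
```

```text
clock: 16.6
position: [0.5715, -0.2112, -0.0106]
ee_rot: [-2.221, -2.221, 0.0]
force: [-0.3, -0.5, 0.3]
width: 0.569
[ 0.57145443 -0.21124441 -0.01061911] 0.568949103240972 [-0.25985435 -0.5263132   0.3012087 ]
252 [[658.0, -210.0, 95.0], [657.0, -205.0, 94.0]]
253 [[657.0, -210.0, 92.0], [659.0, -205.0, 94.0]]
254 [[660.0, -210.0, 92.0], [657.0, -205.0, 90.0]]
255 [[657.0, -210.0, 89.0], [658.0, -205.0, 89.0]]
256 [[660.0, -210.0, 89.0], [658.0, -205.0, 87.0]]
257 [[658.0, -210.0, 85.0], [659.0, -205.0, 86.0]]
258 [[660.0, -210.0, 85.0], [659.0, -205.0, 84.0]]
259 [[659.0, -210.0, 82.0], [659.0, -205.0, 82.0]]
260 [[617.0, -213.0, 45.0], [614.0, -208.0, 43.0]]
261 [[615.0, -213.0, 42.0], [616.0, -208.0, 43.0]]
262 [[616.0, -213.0, 41.0], [615.0, -208.0, 40.0]]
263 [[615.0, -213.0, 38.0], [616.0, -208.0, 38.0]]
264 [[615.0, -213.0, 35.0], [616.0, -208.0, 36.0]]
265 [[615.0, -213.0, 34.0], [615.0, -208.0, 33.0]]
266 [[613.0, -214.0, 29.0], [612.0, -208.0, 28.0]]
267 [[611.0, -214.0, 25.0], [611.0, -209.0, 25.0]]
268 [[590.0, -215.0, 5.0], [589.0, -210.0, 5.0]]
269 [[591.0, -215.0, 4.0], [590.0, -210.0, 3.0]]
270 [[591.0, -215.0, 2.0], [590.0, -210.0, 1.0]]
271 [[593.0, -215.0, 2.0], [593.0, -210.0, 1.0]]
272 [[599.0, -215.0, 4.0], [596.0, -210.0, 1.0]]
273 [[600.0, -215.0, 3.0], [597.0, -210.0, 0.0]]
274 [[603.0, -215.0, 3.0], [603.0, -210.0, 2.0]]
```

View pics/s13c.png

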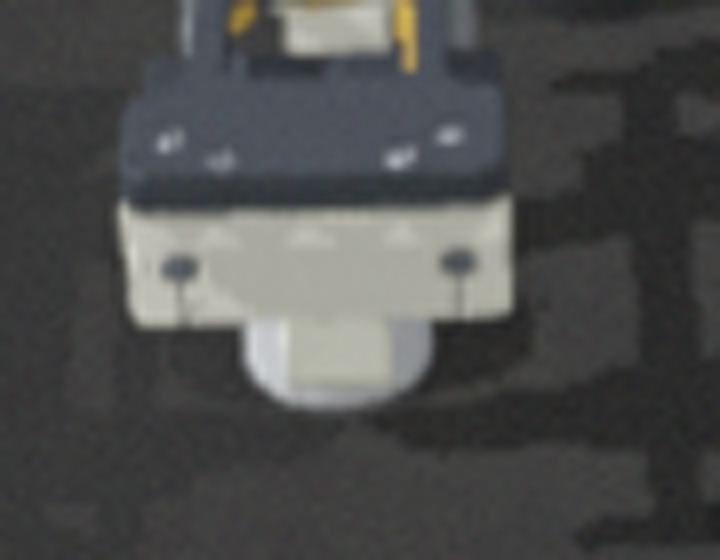

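```bash
python3 -m crank '[[[0,0,0.4],0,110],[[0,0,0.4],0,110],[[0,0,0.2],0,110],[[0,0,0],0,110]]'; python3 -m crank '[[[0,0,0.2],0,110],[[0,0,0],0,110]]'; python3 - <<'E'
from h import *
s=monitor.observe(); print(s["position"],s["width"],s["force"])
p,d,c=shot("scene","s14"); cv2.imwrite("pics/s14c.png",cv2.resize(p[220:290,190:280,::-1],None,fx=8,fy=8,interpolation=cv2.INTER_CUBIC))
X=cloud(d,c)
for v in range(264,278,1): print(v,[ (np.round(X[v,u]*1000,0).tolist() if d[v,u]>0 else None) for u in (230,233)])
E
```

```text
clock: 17.05
position: [0.5713, -0.2112, -0.0209]
ee_rot: [-2.221, -2.221, 0.001]
force: [-1.3, -0.4, 0.5]
width: 0.567
clock: 17.25
position: [0.5715, -0.2113, -0.0226]
ee_rot: [-2.221, -2.222, 0.0]
force: [0.1, 0.9, -0.5]
width: 0.569
[ 0.57150306 -0.21126936 -0.02260907] 0.5692216193162646 [ 0.09453241  0.85086475 -0.47487307]
264 [[660.0, -211.0, 72.0], [658.0, -206.0, 71.0]]
265 [[657.0, -211.0, 68.0], [658.0, -206.0, 69.0]]
266 [[612.0, -214.0, 29.0], [615.0, -208.0, 31.0]]
267 [[614.0, -214.0, 28.0], [615.0, -208.0, 29.0]]
268 [[613.0, -214.0, 25.0], [614.0, -209.0, 25.0]]
269 [[613.0, -214.0, 23.0], [615.0, -209.0, 24.0]]
270 [[613.0, -214.0, 20.0], [615.0, -209.0, 22.0]]
271 [[613.0, -214.0, 18.0], [613.0, -209.0, 18.0]]
272 [[614.0, -214.0, 17.0], [612.0, -209.0, 15.0]]
273 [[601.0, -215.0, 4.0], [600.0, -210.0, 2.0]]
274 [[601.0, -215.0, 1.0], [602.0, -210.0, 1.0]]
275 [[603.0, -215.0, 1.0], [605.0, -210.0, 2.0]]
276 [[607.0, -215.0, 1.0], [607.0, -210.0, 1.0]]
277 [[608.0, -215.0, 0.0], [612.0, -209.0, 3.0]]
```

View pics/s14c.png

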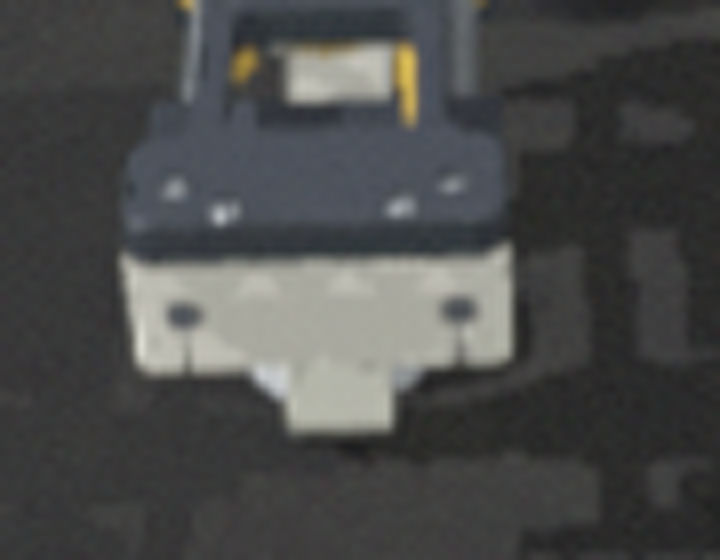

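```bash
python3 -m crank '[[[0,0,0.2],0,110],[[0,0,0.2],0,110],[[0,0,0],0,110]]'; python3 -m crank '[[[0,0,0.1],0,110],[[0,0,0.1],0,110],[[0,0,0],0,110]]'; python3 - <<'E'
from h import *
s=monitor.observe(); print(s["position"],s["width"],s["force"])
p,d,c=shot("scene","s15"); cv2.imwrite("pics/s15c.png",cv2.resize(p[220:290,190:280,::-1],None,fx=8,fy=8,interpolation=cv2.INTER_CUBIC))
X=cloud(d,c)
for v in range(270,280,1): print(v,[ (np.round(X[v,u]*1000,0).tolist() if d[v,u]>0 else None) for u in (230,233)])
E
```

```text
clock: 17.6
position: [0.5719, -0.2114, -0.0243]
ee_rot: [2.22, 2.221, -0.0]
force: [-8.2, 1.5, 23.9]
width: 0.568
clock: 17.9
position: [0.572, -0.2114, -0.0244]
ee_rot: [2.22, 2.22, -0.001]
force: [-13.6, 3.8, 44.9]
width: 0.565
[ 0.57195824 -0.21142052 -0.02444935] 0.5653007263602475 [-13.63961411   3.8385519   44.91132345]
270 [[614.0, -214.0, 22.0], [616.0, -209.0, 23.0]]
271 [[615.0, -214.0, 20.0], [612.0, -209.0, 18.0]]
272 [[614.0, -214.0, 17.0], [613.0, -209.0, 16.0]]
273 [[615.0, -214.0, 15.0], [613.0, -209.0, 14.0]]
274 [[603.0, -215.0, 3.0], [601.0, -210.0, 1.0]]
275 [[605.0, -215.0, 2.0], [607.0, -210.0, 3.0]]
276 [[608.0, -215.0, 2.0], [607.0, -210.0, 2.0]]
277 [[611.0, -215.0, 3.0], [609.0, -210.0, 1.0]]
278 [[612.0, -215.0, 1.0], [613.0, -209.0, 2.0]]
279 [[615.0, -215.0, 2.0], [614.0, -209.0, 1.0]]
```

View pics/s15c.png

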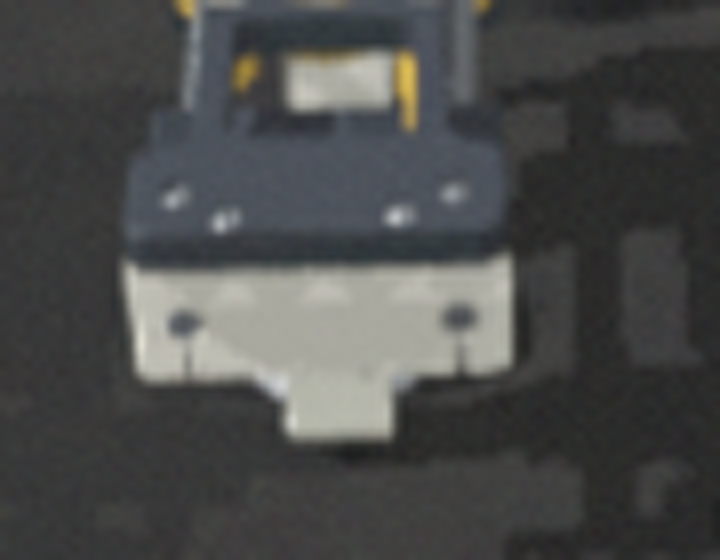

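It touched the bench, reaching 45 N as I stepped down. Backing off at once.

```bash
python3 -m crank '[[[0,0,-0.7],0,110],[[0,0,0],0,110],[[0,0,0],0,110]]'; python3 - <<'E'
from h import *
s=monitor.observe(); print(s["position"],s["width"],s["force"])
p,d,c=shot("scene"); 
X=cloud(d,c)
for v in range(268,276,1): print(v,[ (np.round(X[v,u]*1000,0).tolist() if d[v,u]>0 else None) for u in (230,233)])
to([.5716,-.2112,-.022],0)
shot("wrist","w16")
E
```

```text
clock: 18.25
position: [0.5716, -0.2114, -0.0216]
ee_rot: [2.221, 2.222, -0.0]
force: [-0.0, 0.3, -0.1]
width: 0.571
[ 0.57155902 -0.21135962 -0.02160452] 0.5711070357183766 [-0.03852732  0.27234159 -0.09491451]
268 [[615.0, -214.0, 26.0], [616.0, -208.0, 27.0]]
269 [[614.0, -214.0, 24.0], [614.0, -209.0, 23.0]]
270 [[615.0, -214.0, 22.0], [615.0, -209.0, 22.0]]
271 [[613.0, -214.0, 18.0], [615.0, -209.0, 20.0]]
272 [[611.0, -214.0, 14.0], [609.0, -209.0, 13.0]]
273 [[600.0, -215.0, 2.0], [599.0, -210.0, 2.0]]
274 [[602.0, -215.0, 2.0], [603.0, -210.0, 2.0]]
275 [[605.0, -215.0, 2.0], [605.0, -210.0, 2.0]]
pos [ 0.5714 -0.2113 -0.0219] clock 18.3 shift cm [0.01 0.02 0.01]
jaw yaw 0.01 tilt [-4.e-04  1.e-04 -1.e+00]
turn about tool z 0.01
```

View pics/w16.png

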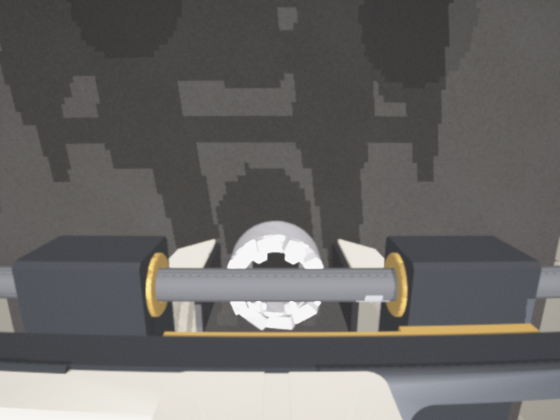

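The wheel sits centred between the open fingers at (276,280), unmoved. I'm raising 3 mm and closing gently.

```bash
python3 -m crank '[[[0,0,-0.3],0,110],[[0,0,0],0,120],[[0,0,0],0,130],[[0,0,0],0,145]]' 8; python3 -m crank '[[[0,0,0],0,255],[[0,0,0],0,255],[[0,0,0],0,255],[[0,0,0],0,255]]' 8
```

```text
clock: 18.75
position: [0.5715, -0.2113, -0.0185]
ee_rot: [-2.221, -2.221, 0.0]
force: [1.2, -0.3, 1.2]
width: 0.453
clock: 19.15
position: [0.5715, -0.2113, -0.0185]
ee_rot: [-2.221, -2.222, 0.0]
force: [-0.9, -0.3, -2.0]
width: 0.452
```

```bash
python3 -m crank '[[[0,0,0],0,255],[[0,0,0],0,255],[[0,0,-1],0,255],[[0,0,-2],0,255],[[0,0,-3],0,255]]' 55; python3 -m crank '[[[0,0,-3],0,255],[[0,0,-1],0,255],[[0,0,0],0,255],[[0,0,0],0,255],[[0,0,0],0,255]]'; python3 - <<'E'
from h import *
s=monitor.observe(); print(s["position"],s["width"],s["force"])
p,d,c=shot("scene","s17"); cv2.imwrite("pics/s17c.png",cv2.resize(p[180:300,160:310,::-1],None,fx=5,fy=5,interpolation=cv2.INTER_CUBIC))
X=cloud(d,c)
for v in range(225,250,1): print(v,[ (np.round(X[v,u]*1000,0).tolist() if d[v,u]>0 else None) for u in (224,231)])
p,d,c=shot("wrist","w17");X=cloud(d,c)
cv2.imwrite("pics/w17c.png",cv2.resize(p[200:330,200:350,::-1],None,fx=4,fy=4,interpolation=cv2.INTER_CUBIC))
E
```

```text
clock: 19.65
position: [0.5704, -0.2109, 0.0415]
ee_rot: [-2.219, -2.22, 0.002]
force: [0.2, 1.0, -0.9]
width: 0.445
clock: 20.15
position: [0.5705, -0.2111, 0.0801]
ee_rot: [-2.22, -2.22, 0.002]
force: [0.0, 0.1, -1.2]
width: 0.447
[ 0.57048392 -0.21111148  0.08008258] 0.44654886837582 [ 0.02006967  0.06280639 -1.18750353]
225 [[449.0, -231.0, 1.0], [589.0, -209.0, 98.0]]
226 [[452.0, -231.0, 0.0], [452.0, -217.0, -0.0]]
227 [[457.0, -231.0, 2.0], [456.0, -217.0, 1.0]]
228 [[456.0, -231.0, -2.0], [461.0, -216.0, 2.0]]
229 [[461.0, -231.0, -0.0], [463.0, -216.0, 1.0]]
230 [[464.0, -231.0, -1.0], [466.0, -216.0, 0.0]]
231 [[471.0, -230.0, 1.0], [468.0, -216.0, -1.0]]
232 [[473.0, -230.0, 0.0], [473.0, -216.0, 0.0]]
233 [[477.0, -230.0, 1.0], [476.0, -216.0, 0.0]]
234 [[478.0, -230.0, -0.0], [479.0, -216.0, 0.0]]
235 [[485.0, -230.0, 2.0], [481.0, -216.0, -1.0]]
236 [[485.0, -230.0, -0.0], [489.0, -216.0, 2.0]]
237 [[489.0, -230.0, -0.0], [491.0, -216.0, 1.0]]
238 [[494.0, -229.0, 1.0], [495.0, -216.0, 2.0]]
239 [[496.0, -229.0, 0.0], [496.0, -216.0, -0.0]]
240 [[498.0, -229.0, -0.0], [498.0, -216.0, -1.0]]
241 [[500.0, -229.0, -1.0], [502.0, -216.0, -0.0]]
242 [[508.0, -229.0, 2.0], [506.0, -215.0, 0.0]]
243 [[509.0, -229.0, 1.0], [511.0, -215.0, 2.0]]
244 [[512.0, -229.0, 0.0], [510.0, -215.0, -1.0]]
245 [[516.0, -229.0, 1.0], [516.0, -215.0, 1.0]]
246 [[517.0, -229.0, -1.0], [518.0, -215.0, -0.0]]
247 [[521.0, -228.0, -0.0], [523.0, -215.0, 1.0]]
248 [[526.0, -228.0, 2.0], [523.0, -215.0, -2.0]]
249 [[528.0, -228.0, 1.0], [528.0, -215.0, 0.0]]
```

View pics/s17c.png

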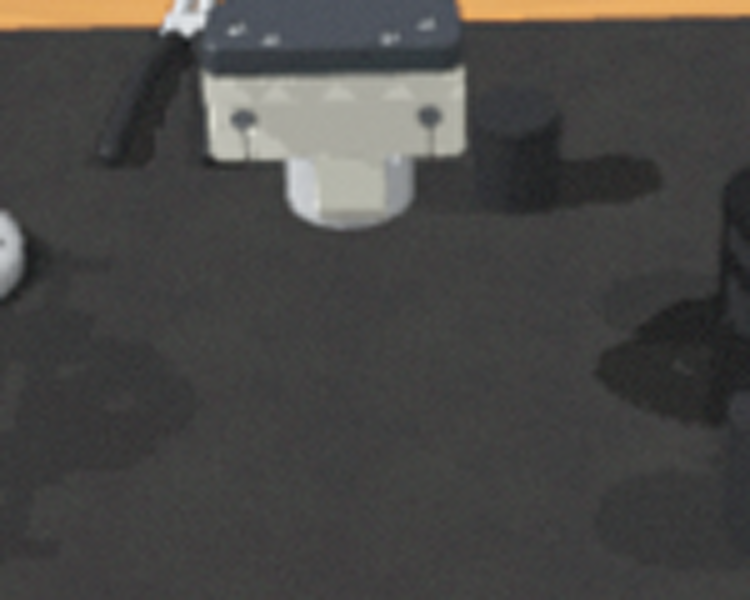

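View pics/w17c.png

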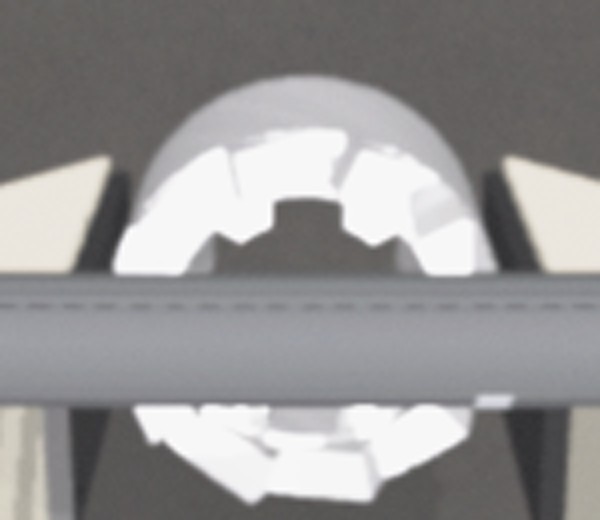

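The wheel is gripped and lifted clear, with a slot still facing tool x at (277,250) in the wrist view. Carrying it to the shaft.

```bash
python3 -m crank '[[[0,0,-4],0,255],[[2,0.3,-4],0,255],[[4,0,-2],0,255],[[5,0,0],0,255],[[5,0,0],0,255]]'; python3 -m crank '[[[4,0,0],0,255],[[3,0,0],0,255],[[1,0,0],0,255],[[0,0,0],0,255],[[0,0,0],0,255]]'; python3 -m crank '[[[0,0,0],7.3,255],[[0,0,0],7.3,255],[[0,0,0],7.3,255],[[0,0,0],7.2,255],[[0,0,0],0,255]]'; python3 -m crank '[[[0,0,0],0,255],[[0,0,0],0,255]]'; python3 -c "
from h import *
print(monitor.observe()['width'])
to([.5739,.0610,.165],-29.1)"
```

```text
clock: 20.75
position: [0.5746, -0.0501, 0.1818]
ee_rot: [2.222, 2.22, 0.001]
force: [1.8, 0.6, -2.3]
width: 0.441
clock: 21.25
position: [0.5745, 0.027, 0.181]
ee_rot: [2.223, 2.22, -0.002]
force: [0.1, -0.7, -1.5]
width: 0.448
clock: 21.75
position: [0.5747, 0.0263, 0.1813]
ee_rot: [2.712, 1.585, -0.001]
force: [-0.2, -1.1, -1.1]
width: 0.45
clock: 21.95
position: [0.5746, 0.0278, 0.1815]
ee_rot: [2.707, 1.595, -0.001]
force: [0.0, 0.1, -1.1]
width: 0.447
0.44650475476700047
pos [0.5746 0.0278 0.1815] clock 21.95 shift cm [ 2.87 -1.67  1.64]
jaw yaw -29.0 tilt [-2.e-04 -3.e-04 -1.e+00]
turn about tool z 0.1
```

```bash
python3 -m crank '[[[2.0,-1.2,0],0,255],[[0.87,-0.47,0],0.1,255],[[0,0,0],0,255],[[0,0,0],0,255],[[0,0,0],0,255]]'; python3 - <<'E'
from h import *
to([.5739,.0610,.1815],-29.1)
p,d,c=shot("wrist","w18"); np.savez("pics/w18.npz",p=p,d=d,**c)
to([.5739,.0610,.1815],-29.1)
print(proj([[.5739,.0610,.166],[.5739,.0610,.2]],c))
cv2.imwrite("pics/w18c.png",cv2.resize(p[200:330,200:350,::-1],None,fx=5,fy=4.6,interpolation=cv2.INTER_CUBIC))
shot("scene","s18")
p,d,c=shot("scene"); cv2.imwrite("pics/s18c.png",cv2.resize(p[100:250,340:480,::-1],None,fx=4,fy=4,interpolation=cv2.INTER_CUBIC))
E
```

```text
clock: 22.45
position: [0.574, 0.0607, 0.1815]
ee_rot: [2.71, 1.589, -0.001]
force: [-0.1, -0.7, -1.8]
width: 0.443
pos [0.574  0.0607 0.1815] clock 22.45 shift cm [ 0.02 -0.02 -0.  ]
jaw yaw -29.23 tilt [-1.e-04 -7.e-04 -1.e+00]
turn about tool z -0.13
pos [0.574  0.0608 0.1815] clock 22.5 shift cm [ 0.01 -0.02 -0.  ]
jaw yaw -29.24 tilt [-1.e-04 -6.e-04 -1.e+00]
turn about tool z -0.14
[[275.94520423 235.52397728]
 [275.99731622 257.5096653 ]]
```

View pics/w18c.png

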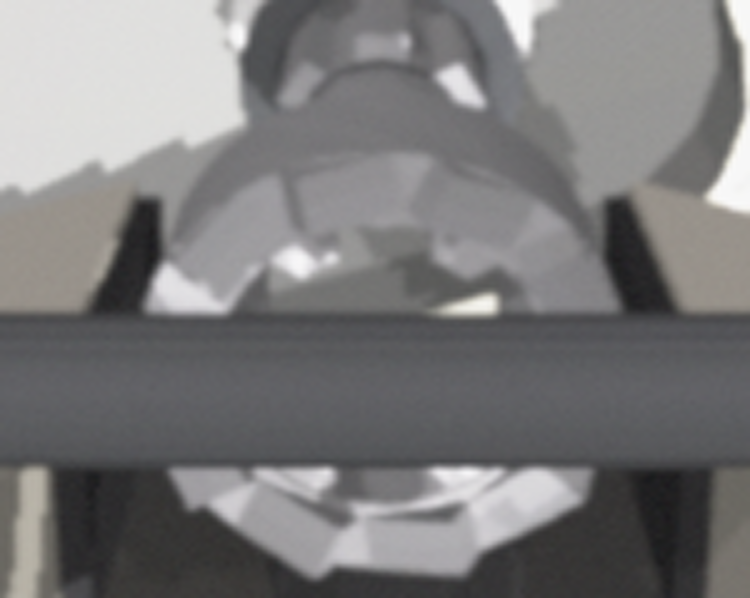

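View pics/s18c.png

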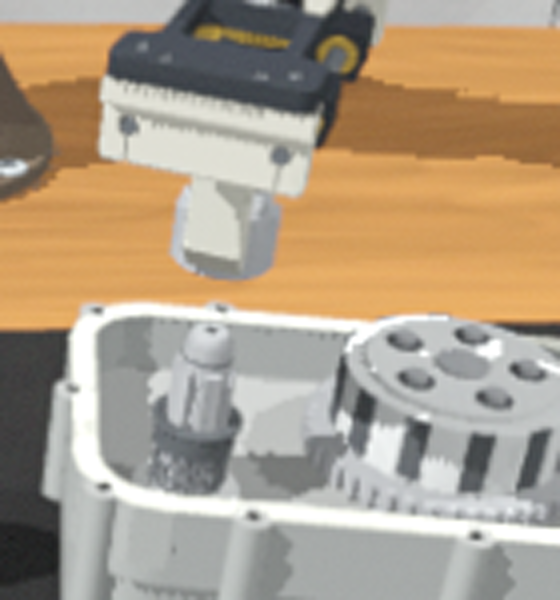

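In the scene crop, the wheel at (225,235) hangs over the shaft at (205,370). In the wrist view the slot bearing (390,240) lines up with the spline (385,45). Descending in steps with force checks.

```bash
python3 -m crank '[[[0.01,-0.02,1],0,255],[[0,0,1],0,255],[[0,0,0.5],0,255],[[0,0,0],0,255]]'; python3 -m crank '[[[0,0,0.4],0,255],[[0,0,0.3],0,255],[[0,0,0],0,255]]';python3 -m crank '[[[0,0,0.3],0,255],[[0,0,0],0,255]]'; python3 -c "
from h import *
s=monitor.observe(); print(s['width'],s['ft_torque'])
to([.5739,.0610,.1315],-29.1)"
```

```text
clock: 23.0
position: [0.5729, 0.0618, 0.1552]
ee_rot: [-2.709, -1.59, 0.004]
force: [-0.2, -0.9, -1.6]
width: 0.446
clock: 23.3
position: [0.5736, 0.0621, 0.1492]
ee_rot: [-2.709, -1.59, 0.001]
force: [0.4, 0.5, -2.0]
width: 0.442
clock: 23.5
position: [0.5737, 0.062, 0.1463]
ee_rot: [-2.71, -1.59, 0.0]
force: [-0.1, -0.2, -2.3]
width: 0.446
0.4464569133539731 [-0.04707642 -0.02187852 -0.01176065]
pos [0.5737 0.062  0.1463] clock 23.5 shift cm [-0.08  0.07  1.48]
jaw yaw -29.19 tilt [-2.e-04 -1.e-04 -1.e+00]
turn about tool z -0.09
```

```bash
python3 -m crank '[[[-0.08,0.07,0.2],0,255],[[0,0,0],0,255],[[0,0,0],0,255]]'; python3 -m crank '[[[0,0,0.4],0,255],[[0,0,0.4],0,255],[[0,0,0],0,255]]'; python3 -c "
from h import *
s=monitor.observe(); print(s['width'],s['ft_torque'])
to([.5739,.0610,.1315],-29.1)"
```

```text
clock: 23.8
position: [0.574, 0.0609, 0.1446]
ee_rot: [2.71, 1.59, -0.0]
force: [0.0, -0.1, -1.4]
width: 0.448
clock: 24.1
position: [0.5735, 0.0609, 0.1358]
ee_rot: [-2.709, -1.59, 0.002]
force: [-0.3, -0.5, -1.9]
width: 0.444
0.44388733487379867 [ 0.00168697 -0.06508391 -0.0392472 ]
pos [0.5735 0.0609 0.1358] clock 24.1 shift cm [0.02 0.03 0.43]
jaw yaw -29.19 tilt [-1.2e-03 -2.0e-04 -1.0e+00]
turn about tool z -0.09
```

On the nose with no contact force. The spline ends come at TCP 0.1315.

```bash
python3 -m crank '[[[0.02,0.03,0.3],0,255],[[0,0,0.2],0,255],[[0,0,0],0,255]]'; python3 -m crank '[[[0,0,0.2],0,255],[[0,0,0],0,255]]';python3 -m crank '[[[0,0,0.2],0,255],[[0,0,0],0,255]]'; python3 -c "
from h import *
s=monitor.observe(); print(s['width'],s['ft_torque'])
to([.5739,.0610,.0975],-29.1)"
```

```text
clock: 24.4
position: [0.5742, 0.061, 0.1312]
ee_rot: [-2.709, -1.59, 0.001]
force: [0.5, -0.0, -1.6]
width: 0.447
clock: 24.6
position: [0.5743, 0.0611, 0.1294]
ee_rot: [-2.709, -1.59, 0.0]
force: [0.1, -0.2, -1.9]
width: 0.448
clock: 24.8
position: [0.5742, 0.061, 0.1274]
ee_rot: [-2.71, -1.59, 0.0]
force: [-0.8, -0.5, -1.0]
width: 0.442
0.44222695237615656 [-0.02833101 -0.03579298  0.00963166]
pos [0.5742 0.061  0.1274] clock 24.8 shift cm [-0.02 -0.03  2.99]
jaw yaw -29.19 tilt [-3.e-04 -1.e-04 -1.e+00]
turn about tool z -0.09
```

It has gone 4 mm past the spline ends with no force, so it is meshed. Sliding on down.

```bash
python3 -m crank '[[[-0.02,-0.02,0.5],0,255],[[0,0,0.5],0,255],[[0,0,0.5],0,255],[[0,0,0],0,255]]'; python3 -m crank '[[[0,0,0.4],0,255],[[0,0,0.2],0,255],[[0,0,0],0,255]]';python3 -m crank '[[[0,0,0.3],0,255],[[0,0,0],0,255]]'; python3 -c "
from h import *
s=monitor.observe(); print(s['width'],s['ft_torque'])
to([.5739,.0610,.0975],-29.1)"
```

```text
clock: 25.2
position: [0.5738, 0.061, 0.1117]
ee_rot: [-2.709, -1.59, 0.001]
force: [1.4, -0.6, -1.6]
width: 0.445
clock: 25.5
position: [0.574, 0.061, 0.1065]
ee_rot: [-2.71, -1.59, 0.0]
force: [0.7, 0.0, -0.6]
width: 0.444
clock: 25.7
position: [0.5742, 0.061, 0.1037]
ee_rot: [2.709, 1.59, 0.0]
force: [-1.2, -0.1, 5.3]
width: 0.444
0.4438169854096467 [-0.09476346  0.36618943 -0.00448636]
pos [0.5742 0.061  0.1037] clock 25.7 shift cm [-0.01 -0.02  0.62]
jaw yaw -29.19 tilt [ 3.e-04 -1.e-04 -1.e+00]
turn about tool z -0.09
```

Spring contact at about TCP 0.1065, exactly as predicted. Pressing to the stop.

```bash
python3 -m crank '[[[0,0,0.3],0,255],[[0,0,0.2],0,255],[[0,0,0],0,255]]' 60; python3 -m crank '[[[0,0,0.1],0,255],[[0,0,0],0,255]]'; python3 -m crank '[[[0,0,0.1],0,255],[[0,0,0],0,255]]'
```

```text
clock: 26.0
position: [0.5743, 0.061, 0.0991]
ee_rot: [2.709, 1.59, 0.001]
force: [-2.4, -1.5, 9.7]
width: 0.444
clock: 26.2
position: [0.5743, 0.0611, 0.0983]
ee_rot: [2.709, 1.59, 0.001]
force: [-2.9, -0.5, 9.3]
width: 0.443
clock: 26.4
position: [0.5743, 0.061, 0.0974]
ee_rot: [2.709, 1.59, 0.001]
force: [-3.7, -1.3, 10.1]
width: 0.445
```

```bash
python3 -m crank '[[[0,0,0.1],0,255],[[0,0,0],0,255]]'; python3 -m crank '[[[0,0,0.1],0,255],[[0,0,0],0,255],[[0,0,0],0,255]]'
```

```text
clock: 26.6
position: [0.5743, 0.0611, 0.0973]
ee_rot: [2.709, 1.589, 0.001]
force: [-6.0, -1.1, 18.4]
width: 0.446
clock: 26.9
position: [0.5744, 0.0611, 0.0972]
ee_rot: [2.709, 1.589, 0.002]
force: [-10.9, -1.9, 26.9]
width: 0.444
```

A solid stop at TCP 0.0972 (predicted 0.0975). Easing the push slightly, then verifying visually.

```bash
python3 -m crank '[[[0,0,-0.05],0,255],[[0,0,0],0,255],[[0,0,0],0,255]]'; python3 - <<'E'
from h import *
s=monitor.observe(); print(s["position"],s["width"],s["force"],s["ft_torque"])
p,d,c=shot("scene","s20"); cv2.imwrite("pics/s20c.png",cv2.resize(p[120:270,330,None] if 0 else p[110:260,340:480,::-1],None,fx=4,fy=4,interpolation=cv2.INTER_CUBIC))
print(proj([[.5739,.061,.166],[.5739,.061,.142]],c))
p,d,c=shot("wrist","w20"); X=cloud(d,c)
cv2.imwrite("pics/w20c.png",cv2.resize(p[190:340,190:360,::-1],None,fx=4.5,fy=4,interpolation=cv2.INTER_CUBIC))
z=X[...,2]; rr=np.hypot(X[...,0]-.5739,X[...,1]-.061)
m=(rr>.015)&(rr<.0205)&(z>.11)&(z<.17); print("wheel top z",m.sum(),np.percentile(z[m],[10,50,90]))
m=(rr<.006)&(z>.11)&(z<.18); print("nose z",m.sum(),np.percentile(z[m],[10,50,90]) if m.sum() else None)
print(monitor.observe()["force"])
E
```

```text
clock: 27.2
position: [0.5743, 0.061, 0.0972]
ee_rot: [2.709, 1.589, 0.002]
force: [-8.5, -1.4, 23.8]
width: 0.446
[0.57434652 0.06103378 0.09722961] 0.44600297793243004 [-8.49884264 -1.39965928 23.77084361] [-0.44968183  1.92792676  0.03683282]
[[392.5208428  182.44883378]
 [390.48320666 194.73970146]]
wheel top z 1799 [0.13837439 0.14059842 0.14264611]
nose z 749 [0.1664574  0.16713853 0.16788816]
[-8.65415962 -0.32903961 23.72953087]
```

View pics/s20c.png

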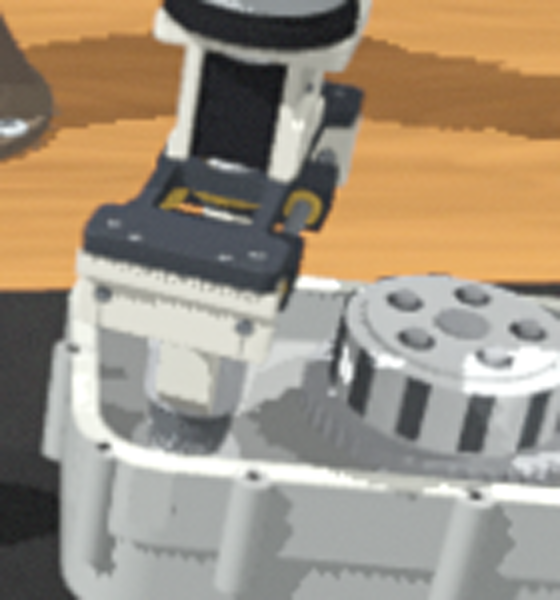

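View pics/w20c.png

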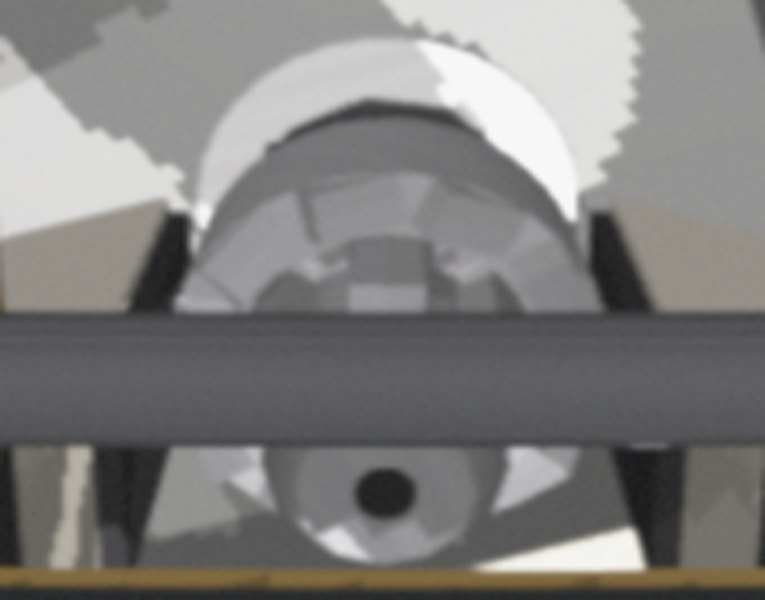

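View pics/s20.png

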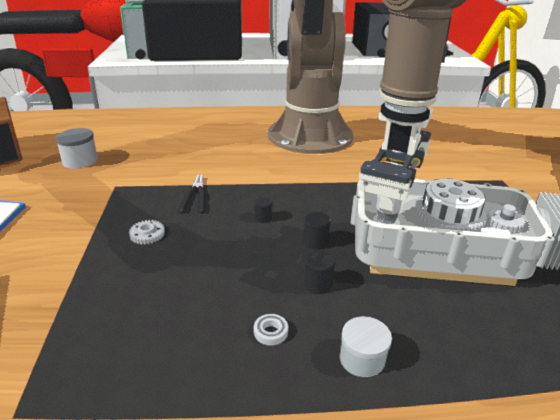

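The wheel is meshed and home: its top reads about 0.142 and the nose about 0.167, with the spline seated in the slot at (276,255). The cap stands alone at (263,210) in the scene view and the other parts look unmoved. Handing in.

```bash
python3 -c "
from cell import *
print(workorder.sign_off()); s=monitor.observe(); print(s['clock'],s['position'],s['force'],s['width'])"
```

```text
the job is handed in; nothing more can be done
None
the job is handed in; nothing more can be done
```

The cap is off and the ratchet wheel is on the shaft, meshed, and still held pressed home for your circlip. I handed the job in at about 27 s.

**Cap:** I lifted it off the shaft and stood it upright on the mat at about (0.426, -0.148), clear of the engine and the other parts.

**Wheel:** It is dog teeth up. I turned it about 29° to line up the splines, and it slid past the spline ends with no contact force. The spring was met at the predicted height, and the wheel stopped solid at TCP 0.0972 m, against 0.0975 predicted.

**Last checks:** The wheel top read about 142 mm and the nose about 167 mm, with the spline visible in its slot. The opening was 0.446, which fits the wheel. I'm pushing down with about 24 N at a 60 N grip setting. Side force on the wrist is about 8.5 N; I left it as it was. The other parts look unmoved in the last scene picture.

**What went wrong:**
- **Missed grip:** The fingertips sit 20–35 mm higher than the reported TCP suggests. My first grip therefore closed in the air above the wheel without moving it.
- **Bench contact:** While lowering for the second grip, the fingertips pressed on the bench with up to about 45 N before I backed off. That is above the 40 N limit for the arm and gripper body, though I believe only the fingertips touched.

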